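# Swap the discontinued shelf sample in the display stand

### The job

The black shelf sample is discontinued: take it out of the white stand and set it in the cardboard returns box. Then take the oak sample off the reclining easel and stand it upright in the slot the black one left, fully down on the slot's floor. Do not drop either sample, and leave the white and red samples, the jar and the bracket where they are.

Things in the scene. Friction and masses are not known exactly. Their poses are not given: they have to be found in the camera images.
- black_mid (a point): Centre of the black (discontinued) sample, a rigid board 110 mm wide (x), 18 mm thick (y) and 160 mm tall (z), about 0.22 kg, with this point half-way up (80 mm above its lower edge). It stands upright in one of the three slots of the stand; which one varies.
- oak_mid (a point): Centre of the oak sample (light wood), same size and axes as the black one. At the start it leans 25 degrees from vertical in the easel, its upper edge towards the robot; z runs up along the board from its lower edge (80 mm from this point), x along its width, y through its thickness.
- white_mid (a point): Centre of the white sample, same size and axes; it stands upright in another slot of the stand and stays there.
- red_mid (a point): Centre of the red sample, same size and axes; it stands upright in another slot of the stand and stays there.
- stand: White upright display stand, fixed to the counter; base board 160 (x) x 236 (y) x 18 mm. Origin at the centre of its underside, z up. Three open-topped slots at y = -70, 0 and +70 mm (x = 0), each 120 mm long (x) and 23 mm wide (y), with its floor 18 mm above the counter and 57 mm deep between 8 mm walls with rounded tops (wall tops 75 mm above the counter). Samples stand in it with their width along x, reaching 178 mm above the counter.
- easel: Plywood easel, fixed to the counter, base 150 x 150 x 12 mm; origin at the centre of its underside, z up. It leans 25 degrees back, the top towards its -x. The sample's lower edge sits in a pocket 22 mm wide, 24 mm deep along the slope; it is drawn out along its own z. The backrest covers its back up to 90 mm from the lower edge; above that both faces are free. Its top is 185 mm above the counter.
- returns: Open-topped cardboard returns box, fixed to the counter; outside 158 (x) x 88 (y) x 115 mm high, walls and floor 4 mm, so 150 x 80 mm and 111 mm deep inside. Origin at the centre of its underside, z up. Empty at the start; the sample stands in it, its width along x, may lean on a wall, and sticks out about 50 mm above the rim.
- jar: Lidded glass jar, 72 mm diameter, 105 mm tall, standing on the counter beyond the work; origin at the centre of its underside. A bystander.
- bracket: Flat steel shelf bracket, L-shaped, 120 x 116 x 5 mm, lying on the counter between the robot and the work; origin at the underside of its longer arm's middle. A bystander.
Mind the look-alikes: they are no part of the job. Leave any green or turquoise look-alike of the part that bears oak_mid alone. What is meant by the part that bears black_mid is not turquoise, and is the smaller of those in its own colour.

How it is judged:
On the way, in this order (a step that is already met when the one before it is completed fails the run):
1. the black sample is in the returns box (x of black_mid in the frame of returns between -0.07 and 0.07 m and y of black_mid in the frame of returns between -0.042 and 0.042 m and z of black_mid in the frame of returns between 0.015 and 0.105 m), for 0.2 s.
2. the oak sample stands fully down in the slot the black one left ((y of oak_mid in the frame of stand between -0.079 and -0.061 m or y of oak_mid in the frame of stand between -0.009 and 0.009 m or y of oak_mid in the frame of stand between 0.061 and 0.079 m) and x of oak_mid in the frame of stand between -0.01 and 0.01 m and z of oak_mid in the frame of stand between 0.09 and 0.103 m and angle between oak_mid's own z axis and vertical below 0.13 rad and angle between the y axis of oak_mid and the y axis of stand, either way round below 0.13 rad), for 0.2 s.
At the end, for the whole second after the job is handed in: Black sample at rest in the returns box, its centre inside the walls and below 105 mm. Oak at rest in the slot black left: within 5 mm of fully down, 7 degrees of upright and of the slot's direction, centre within 9 mm of the slot's middle. White and red within 20 mm of their start (all of step 1 and all of step 2 and linear speed of each of black, oak below 0.02 m/s and distance of each of white_mid, red_mid from where it was at the start of the episode below 0.02 m); the robot touches nothing.
It fails at once if the white or red sample is displaced by more than 20 mm (distance of any of white_mid, red_mid from where it was at the start of the episode above 0.02 m).
It fails at once if the jar or the bracket is pushed more than 20 mm (distance of any of jar, bracket from where it was at the start of the episode above 0.02 m).
It fails at once if the oak sample is dropped: it falls faster than 0.5 m/s while no finger touches it (a fall of 13 mm) (contact force between oak and the fingers below 0.05 N and linear speed of oak above 0.5 m/s).
It fails at once if the black sample is dropped: it falls faster than 0.9 m/s while no finger touches it (a fall of 40 mm) (contact force between black and the fingers below 0.05 N and linear speed of black above 0.9 m/s).
It also fails if it takes over 66 s, if anything falls off the work surface, if the arm or the gripper's body presses on something with over 40 N, if the wrist force passes 120 N, or if a joint passes its speed limit or range.

### The arm

A 7-joint arm with a two-finger parallel gripper is mounted at the origin on the work surface. World frame = base frame: x ahead of the robot, y to its left, z up, the work surface at z = 0. Lengths are in m, angles in rad, forces in N, time in s.
With the tool pointing down it reaches from about 0.425 to 0.925 m from the base axis. Payload 6.8 kg.
Tool frame: the origin (TCP) lies at the very end of the fingers, on their centre line; the grasp point (between the pads) lies 19 mm behind it (r.grip_depth is the distance from the TCP to the grasp point, in m); z points along the fingers, y is the direction in which the jaws open and shut (so a half turn about z gives the same grasp; the last joint's range is limited). The gripper opens to 85 mm and grips with 20 to 120 N. Pads are 22 mm wide; open, the fingers measure 114 mm over their backs; the gripper's body (76 mm by 85 mm) begins 54 mm behind the grasp point. The pads swing forward as they close: fully open they stand 13 mm farther back than shut.
Start: joints at [-1.385, 0.477, 0.022, 1.555, -0.011, 1.109, -0.083], TCP at [0.195, 0.646, 0.231] pointing down, gripper open.
Joint ranges: [-2.96, 2.96], [-0.34, 2.1], [-1.41, 1.46], [0.24, 2.44], [-1.37, 4.51], [0.17, 1.92], [-2.96, 2.96]. Speed limits (rad/s): [2.39, 2.39, 3.14, 3.14, 3.14, 3.14, 3.14].

### API

Orientations are given as a rotation vector (axis times angle).
In Python, from bench import r, grab_frame gives the robot as it stands. The module is installed in compiled form; this text tells all that it offers.
- The arm moves only by the tool play_rows, never from a script. Its argument "increments" is a list of rows, each a list of 7 numbers: the shift along the tool's x, y, z in mm, then the turn, a rotation vector about the tool's x, y, z in rad, then the closure in counts, from 0 (fully open) to 255 (shut). In form: [[tx, ty, tz, rx, ry, rz, claw], ...]. A call has 1 to 5 rows; each row shifts and turns the pose as measured when the row begins, along the tool's axes as they then stand; what a row does not reach is not made up. A row lasts 1/10 s, in which the tool goes at most 50 mm and 8.59 degrees, less where a joint would pass 70% of its speed; a pose out of reach is approached as far as the arm can. A call is refused whole if a number of a shift passes 50 or a number of a turn 0.15, either way. A call with a gripper value outside its range is refused whole. The fingers move at their own pace and stop on an object; "force" is the grip in N (left out, the last holds). Time passes only in rows, so rows that do not move let the fingers close. It gives the time, the measured TCP pose, the force and the opening at its end, in the units of the state.
- r.get_obs(): the state, without advancing time (a new reading comes with each control period).
- grab_frame(name): name is "side" or "top"; returns a dict with "color" (480x640x3 uint8, blue, green, red), "depth" (480x640 float32, m along the optical axis (not along the pixel's ray), 0 where there is no reading), "K" (3x3 intrinsics, pixels), "T" (4x4, takes a point from camera to world coordinates). Camera axes: x right, y up, looking along -z (the intrinsics and any distortion apply to the point x, -y, -z); pixel columns grow to the right and rows downward; lengths in m; the calibration is good to about 2 mm. A picture is of the moment at which its call begins.
- r.hand_in(): hands the job in, once; it reports no verdict.
The state is a dict: "clock": time; "joints": joint angles; "qvel": joint speeds; "tau": joint torques, N m; "tcp_pos": TCP position; "orientation": TCP orientation; "contact_force": force on the tool from outside, world axes, zero at the start; "moment": the same for the moment, N m; "grip_width": finger opening in m.
Only numpy, scipy, OpenCV 4.12 (cv2) and the standard library are available. Lean on these libraries where they do the work, as an engineer would, in place of code of your own. Each camera call takes 0.05 s, during which the arm holds its last target.

## Working session

There is one attempt and no reset: what is moved stays moved. The work goes in short steps, Python scripts to look and compute and a tool call to move; the robot and the scene stay as the last step left them, time stands still between calls to the robot, and variables do not carry over. Pictures are saved under pics/ and viewed, and the job is handed in when it is done.

Besides the shell and the picture viewer there is one more tool, called after "Request:" in YAML: its name, and indented under it one key for each argument. play_rows: Moves the arm, as the interface text tells. Its arguments: {"type":"object","properties":{"increments":{"type":"array","items":{"type":"array","items":{"type":"number"}}},"force":{"type":"number"}},"required":["increments"]}

```bash
ls; mkdir -p pics
python3 - <<'E'
from bench import r, grab_frame
import cv2,numpy as np
print(r.get_obs(), r.grip_depth)
for n in("side","top"):
    f=grab_frame(n); cv2.imwrite(f"pics/{n}0.png",f["color"]); np.savez(f"{n}0.npz",**f); print(n,f["K"],f["T"])
print([k for k in f])
E
```

```text
pics
{'clock': 0.0, 'joints': array([-1.38511959,  0.47781204,  0.0223525 ,  1.55642554, -0.01149898,
        1.10933213, -0.08306668]), 'qvel': array([-9.99208588e-04,  4.34537198e-05,  5.27624971e-04, -3.05644447e-04,
       -1.67875790e-03,  1.44531105e-03, -5.35819725e-04]), 'tau': array([-5.07923196e-04, -5.96461165e+01,  1.60768982e+00, -2.81174773e+01,
        1.24348266e-02,  9.54397634e-03, -6.79383930e-06]), 'tcp_pos': array([0.19531031, 0.64550987, 0.23032891]), 'orientation': array([-4.59718193e-01, -3.10764529e+00,  2.89697097e-03]), 'contact_force': array([ 0.0040627 , -0.34235872,  0.49632641]), 'moment': array([ 0.02068744,  0.0103998 , -0.04794896]), 'grip_width': 0.08505478550183475} 0.0187
side [[571.03431318   0.         321.74959643]
 [  0.         571.03431318 249.41349239]
 [  0.           0.           1.        ]] [[ 0.75314303  0.36563692 -0.54688685 -0.13434667]
 [-0.65785588  0.41719577 -0.62703535 -0.74943101]
 [-0.00110839  0.83202003  0.55474448  0.80837267]
 [ 0.          0.          0.          1.        ]]
top [[439.09382768   0.         323.74655713]
 [  0.         439.09382768 236.99976937]
 [  0.           0.           1.        ]] [[-1.58722443e-02  9.90116465e-01 -1.39346537e-01  3.97541937e-01]
 [-9.99873941e-01 -1.56593316e-02  2.62425911e-03  5.43338076e-02]
 [ 4.16248519e-04  1.39370624e-01  9.90240201e-01  1.31741819e+00]
 [ 0.00000000e+00  0.00000000e+00  0.00000000e+00  1.00000000e+00]]
['color', 'depth', 'K', 'T']
```

View pics/side0.png

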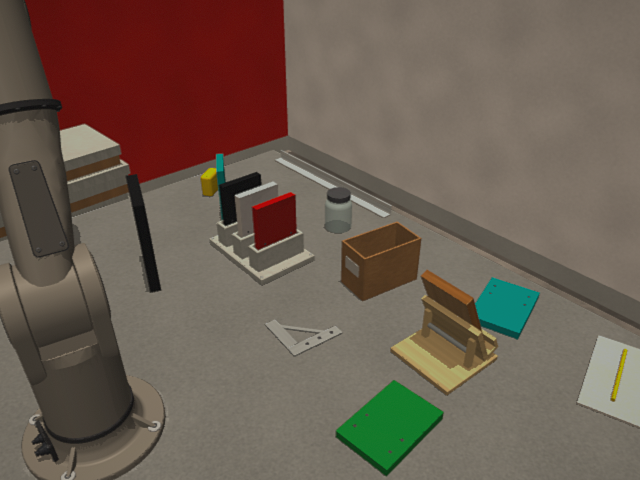

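View pics/top0.png

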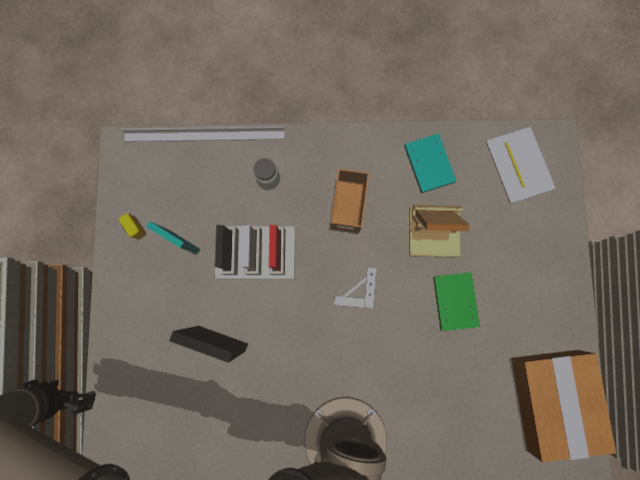

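The black sample is in the left slot in the top view, about (223,247), with white at (248,248) and red at (274,247). The box is at (349,200) and the oak on its easel at (441,220). A bigger black decoy stands at (208,343). Next I measure them.

```bash
cat > h.py <<'E'
import numpy as np,cv2
from scipy.spatial.transform import Rotation as R
def cloud(f):
    K,T,d=f["K"],f["T"],f["depth"]
    v,u=np.mgrid[0:480,0:640]
    p=np.stack([(u-K[0,2])/K[0,0]*d,-(v-K[1,2])/K[1,1]*d,-d],-1)
    w=p@T[:3,:3].T+T[:3,3]; w[d<=0]=np.nan
    return w
def proj(f,p):
    q=np.linalg.inv(f["T"])@np.r_[p,1]; return f["K"][0,0]*q[0]/-q[2]+f["K"][0,2], f["K"][1,1]*-q[1]/-q[2]+f["K"][1,2]
def rect(xy):
    c,s,a=cv2.minAreaRect(np.float32(xy)*1000); b=cv2.boxPoints((c,s,a)); return np.round(c,1),np.round(s,1),round(a,1),np.round(b,0).tolist()
E
python3 - <<'E'
from h import *
for n in("top","side"):
    f=dict(np.load(f"{n}0.npz")); w=cloud(f); c=f["color"]
    hsv=cv2.cvtColor(c,cv2.COLOR_BGR2HSV)
    print(n)
    ok=(w[...,0]>.3)&(w[...,0]<.9)&(abs(w[...,1])<.6)
    print("counter med z",np.nanmedian(w[...,2][ok]))
    x,y,z=w[...,0],w[...,1],w[...,2]
    reg=dict(stand=(.45,.75,.12,.5),box=(.5,.8,-.07,.1),easel=(.4,.75,-.4,-.15))
    for k,(a,b,cc,d) in reg.items():
        m=(x>a)&(x<b)&(y>cc)&(y<d)
        print(k,"maxz",np.nanmax(z[m]))
        if k=="stand":
            t=m&(z>.170)&(z<.19)
            for lab,mm in dict(red=(hsv[...,1]>120),black=(hsv[...,2]<60)&(hsv[...,1]<120),white=(hsv[...,2]>90)&(hsv[...,1]<60)).items():
                q=w[t&mm]; print(lab,len(q),len(q) and (rect(q[:,:2]),np.median(q[:,2])))
            q=w[m&(z>.010)&(z<.026)];print("base",len(q),rect(q[:,:2]))
        if k=="box":
            q=w[m&(z>.108)&(z<.125)];print("rim",len(q),rect(q[:,:2]),np.median(q[:,2]))
        if k=="easel":
            q=w[m&(z>.006)&(z<.018)];print("base",len(q),rect(q[:,:2]))
            mm=m&(hsv[...,1]>150)&(z>.13); q=w[mm]; print("oak",len(q),rect(q[:,:2]),np.nanmax(q[:,2]))
E
```

```text
top
counter med z -1.959271247675698e-05
stand maxz 0.18504136474711008
red 273 ((array([538.2, 187. ]), array([ 16.4, 108.4]), 89.9, [[484.0, 179.0], [592.0, 179.0], [592.0, 195.0], [484.0, 195.0]]), np.float64(0.1775391853510706))
black 259 ((array([539.4, 326.4]), array([ 17.4, 106. ]), 89.1, [[486.0, 319.0], [592.0, 317.0], [593.0, 334.0], [487.0, 336.0]]), np.float64(0.17693382703309712))
white 329 ((array([541.1, 267.2]), array([141.2, 111.2]), 88.9, [[484.0, 198.0], [595.0, 196.0], [598.0, 337.0], [487.0, 339.0]]), np.float64(0.17703832214809623))
base 1617 (array([555.9, 275.5]), array([299. , 336.3]), 30.4, [[342.0, 345.0], [512.0, 55.0], [770.0, 206.0], [600.0, 496.0]])
box maxz 0.11836276319822758
rim 245 (array([680. , -22.8]), array([ 88. , 159.4]), 81.0, [[594.0, -54.0], [752.0, -79.0], [766.0, 8.0], [608.0, 33.0]]) 0.11360753143571634
easel maxz 0.18370421863914532
base 2106 (array([ 575.1, -275.1]), array([246.7, 350. ]), 89.9, [[400.0, -398.0], [750.0, -399.0], [750.0, -152.0], [400.0, -152.0]])
oak 218 (array([ 580.8, -275.2]), array([109.4,  13.4]), 88.2, [[572.0, 
[... 559 characters left out ...]
82.0, 246.0], [594.0, 246.0], [594.0, 274.0]]), np.float64(0.17794963693060922))
base 1326 (array([604.5, 285.3]), array([302.3, 296. ]), 88.4, [[452.0, 138.0], [748.0, 130.0], [757.0, 432.0], [461.0, 440.0]])
box maxz 0.11912082371529598
rim 543 (array([676.6, -22.7]), array([ 93.7, 162.4]), 81.0, [[589.0, -56.0], [749.0, -82.0], [764.0, 11.0], [604.0, 36.0]]) 0.11313986081224703
easel maxz 0.18331378804064113
base 4352 (array([ 571.8, -286. ]), array([362.2, 169.5]), 5.9, [[383.0, -220.0], [400.0, -389.0], [761.0, -352.0], [743.0, -183.0]])
oak 611 (array([ 578.8, -277.6]), array([ 37.9, 113.9]), 9.8, [[550.0, -225.0], [570.0, -337.0], [607.0, -330.0], [588.0, -218.0]]) 0.18160090750435465
```

```bash
python3 - <<'E'
from h import *
for n,(u0,u1,v0,v1) in dict(top=(200,480,160,300),side=(190,520,160,400)).items():
    f=dict(np.load(f"{n}0.npz")); c=f["color"][v0:v1,u0:u1]
    cv2.imwrite(f"pics/{n}_crop.png",cv2.resize(c,None,fx=2.4,fy=2.4,interpolation=cv2.INTER_CUBIC))
E
python3 - <<'E'
from h import *
for n in("top","side"):
    f=dict(np.load(f"{n}0.npz")); w=cloud(f); hsv=cv2.cvtColor(f["color"],cv2.COLOR_BGR2HSV)
    x,y,z=w[...,0],w[...,1],w[...,2]
    m=(x>.45)&(x<.75)&(y>-.4)&(y<-.15)&(z>.05)
    print(n,[ (hsv[v,u].tolist(),np.round(w[v,u],3).tolist()) for u,v in ([(440,213),(440,219),(440,227),(430,215),(450,215)] if n=="top" else [(450,285),(450,295),(450,305),(440,281),(465,300)])])
    # normals
    best=m&(hsv[...,0]<18)&(hsv[...,1]>120)
    P=w[best]; hs=hsv[best]
    rng=np.random.default_rng(0); left=np.ones(len(P),bool)
    for it in range(3):
        Q=P[left]; bi=None
        if len(Q)<50: break
        for _ in range(600):
            a=Q[rng.choice(len(Q),3,False)]; nn=np.cross(a[1]-a[0],a[2]-a[0]); l=np.linalg.norm(nn)
            if l<1e-6: continue
            nn/=l; inl=abs((P-a[0])@nn)<.002; inl&=left
            if bi is None or inl.sum()>bi.sum(): bi=inl
        q=P[bi]; c=q.mean(0); U,S,Vt=np.linalg.svd(q-c); nn=Vt[2]*np.sign(Vt[2][2]); 
        print(" plane n",bi.sum(),np.round(nn,3),"tilt",np.degrees(np.arccos(nn[2])).round(1),"c",c.round(4),"min",q.min(0).round(3),"max",q.max(0).round(3),np.median(hs[bi],0))
        left&=~bi
E
```

```text
top [([15, 119, 103], [0.636, -0.284, 0.078]), ([15, 114, 105], [0.607, -0.265, 0.145]), ([14, 157, 140], [0.58, -0.256, 0.174]), ([15, 118, 104], [0.625, -0.247, 0.109]), ([16, 115, 104], [0.626, -0.306, 0.098])]
 plane n 190 [-0.358  0.02   0.934] tilt 21.0 c [ 0.5815 -0.2743  0.1756] min [ 0.571 -0.329  0.171] max [ 0.591 -0.219  0.181] [ 14. 158. 132.]
 plane n 57 [-0.345  0.02   0.938] tilt 20.2 c [ 0.5826 -0.2757  0.1727] min [ 0.572 -0.331  0.169] max [ 0.594 -0.219  0.177] [ 14. 158. 134.]
 plane n 43 [-0.372  0.023  0.928] tilt 21.9 c [ 0.5818 -0.2708  0.1792] min [ 0.574 -0.328  0.176] max [ 0.59  -0.221  0.184] [ 14. 158. 133.]
side [([14, 196, 130], [0.585, -0.279, 0.178]), ([15, 134, 63], [0.57, -0.292, 0.171]), ([16, 128, 68], [0.587, -0.285, 0.135]), ([14, 184, 148], [0.582, -0.258, 0.177]), ([14, 184, 136], [0.576, -0.32, 0.174])]
 plane n 795 [ 0.908 -0.035  0.417] tilt 65.3 c [ 0.5836 -0.2805  0.1446] min [ 0.567 -0.351  0.082] max [ 0.61  -0.219  0.176] [ 15. 129.  67.]
 plane n 342 [-0.361  0.007  0.933] tilt 21.1 c [ 0.5798 -0.2776  0.1768] min [ 0.568 -0.33   0.172] max [ 0.589 -0.219  0.181] [ 14. 186. 141.]
 plane n 166 [-0.018 -1.     0.012] tilt 89.3 c [ 0.5987 -0.3301  0.1315] min [ 0.574 -0.333  0.062] max [ 0.64  -0.327  0.175] [ 14. 175.  70.]
```

View pics/top_crop.png

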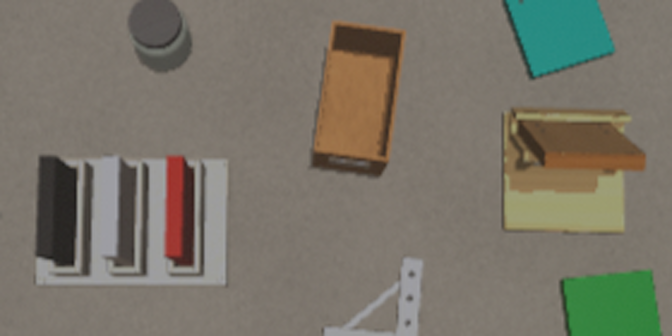

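View pics/side_crop.png

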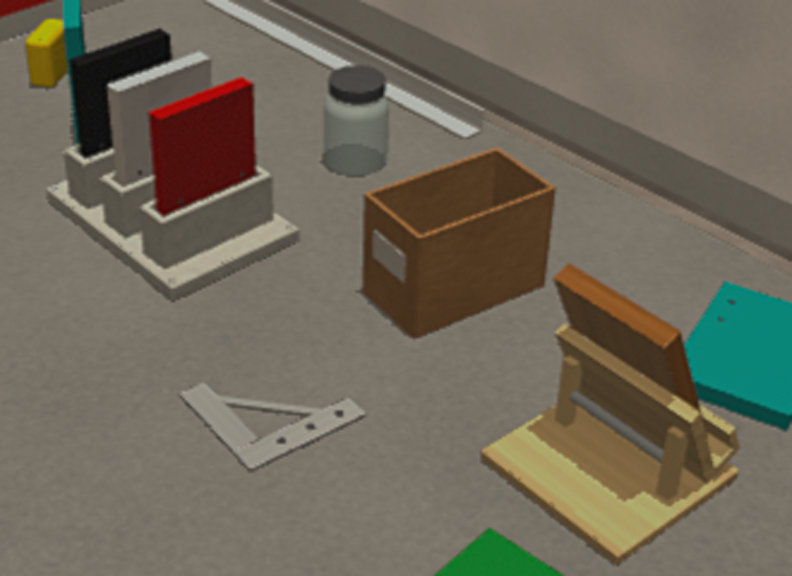

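```bash
cat >> h.py <<'E'
def frame(z,y):
    z=np.array(z,float)/np.linalg.norm(z); y=np.array(y,float); y-=z*(y@z); y/=np.linalg.norm(y)
    return np.stack([np.cross(y,z),y,z],1)
def todo(pos,Rt):
    from bench import r
    o=r.get_obs(); R0=R.from_rotvec(o["orientation"]).as_matrix()
    d=R0.T@(np.array(pos)-o["tcp_pos"])*1000; rv=R.from_matrix(R0.T@Rt).as_rotvec()
    print("t",round(o["clock"],2),"pos",o["tcp_pos"].round(4),"w",round(o["grip_width"],4),"F",o["contact_force"].round(1),"j",o["joints"].round(2))
    dt=Rt.T@(np.array(pos)-o["tcp_pos"])*1000
    print("  shift mm now-axes",d.round(1),"turn",rv.round(4),"| after-turn axes",dt.round(1))
DOWN=frame([0,0,-1],[0,1,0])
E
python3 -c "
from h import *
todo([.539,.326,.40],DOWN)"
```

```text
t 0.1 pos [0.1953 0.6456 0.2304] w 0.0853 F [ 0.8  0.8 -0.2] j [-1.39  0.48  0.02  1.56 -0.01  1.11 -0.08]
  shift mm now-axes [-421.5 -206.6 -169.2] turn [-1.600e-03 -1.000e-04 -2.937e-01] | after-turn axes [-343.7 -319.6 -169.6]
```

Request:
play_rows:
  increments:
    - [0,0,-45,0,0,0,110]
    - [0,0,-45,0,0,0,110]
    - [0,0,-45,0,0,0,110]
    - [0,0,-20,0,0,0,110]
  force: 60

```text
clock: 0.5
tcp_pos: [0.1945, 0.6428, 0.3829]
orientation: [-0.459, -3.107, 0.026]
contact_force: [0.1, 0.7, -0.3]
grip_width: 0.0486
```

```bash
python3 -c "
from h import *
todo([.539,.326,.36],DOWN)"
```

```text
t 0.5 pos [0.1945 0.6428 0.3829] w 0.0486 F [ 0.1  0.7 -0.3] j [-1.39  0.39  0.04  1.34 -0.01  1.42 -0.08]
  shift mm now-axes [-421.4 -203.2   26.9] turn [-0.0169 -0.0011 -0.2935] | after-turn axes [-344.5 -316.8   22.9]
```

Request:
play_rows:
  increments:
    - [-30,-15,0,-0.006,0,-0.1,110]
    - [-28,-20,0,-0.006,0,-0.1,110]
    - [-28,-24,0,-0.006,0,-0.1,110]
    - [-30,-28,0,0,0,0,110]
    - [-30,-28,0,0,0,0,110]

```text
clock: 1.0
tcp_pos: [0.3262, 0.5159, 0.3847]
orientation: [0.053, -3.138, -0.012]
contact_force: [0.7, 0.9, 0.1]
grip_width: 0.0487
```

```bash
python3 -c "
from h import *
todo([.539,.326,.34],DOWN)"
```

```text
t 1.0 pos [0.3262 0.5159 0.3847] w 0.0487 F [0.7 0.9 0.1] j [-1.14  0.27  0.04  1.51 -0.02  1.36  0.51]
  shift mm now-axes [-206.4 -197.3   42.5] turn [ 0.0079 -0.0035  0.0338] | after-turn axes [-212.8 -189.9   44.7]
```

Request:
play_rows:
  increments:
    - [-37,-37,6,0.007,-0.003,0.033,110]
    - [-38,-37,6,0,0,0,110]
    - [-38,-37,6,0,0,0,110]
    - [-38,-37,6,0,0,0,110]
    - [-38,-37,6,0,0,0,110]

```text
clock: 1.5
tcp_pos: [0.5041, 0.342, 0.3551]
orientation: [0.005, -3.14, -0.001]
contact_force: [0.4, 0.2, -0.1]
grip_width: 0.0484
```

```bash
python3 -c "
from h import *
todo([.539,.326,.23],DOWN)"
```

```text
t 1.5 pos [0.5041 0.342  0.3551] w 0.0484 F [ 0.4  0.2 -0.1] j [-0.83  0.28  0.17  1.57 -0.05  1.3   0.92]
  shift mm now-axes [-35.1 -16.2 125. ] turn [ 0.0007 -0.0019  0.0031] | after-turn axes [-34.9 -16.  125.1]
```

Request:
play_rows:
  increments:
    - [-20,-8,30,0,-0.002,0.003,110]
    - [-15,-8,30,0,0,0,110]
    - [0,0,35,0,0,0,110]
    - [0,0,25,0,0,0,110]
    - [0,0,0,0,0,0,110]

```text
clock: 2.0
tcp_pos: [0.5475, 0.3132, 0.2298]
orientation: [0.027, 3.139, -0.007]
contact_force: [-0.7, -0.1, 0.1]
grip_width: 0.0484
```

Run:
```python
from h import *
from bench import grab_frame
todo([.539,.326,.129],DOWN)
for n in("side","top"):
    f=grab_frame(n); cv2.imwrite(f"pics/{n}1.png",f["color"]); np.savez(f"{n}1.npz",**f)
```

```text
t 2.0 pos [0.5475 0.3132 0.2298] w 0.0484 F [-0.7 -0.1  0.1] j [-0.76  0.41  0.18  1.68 -0.08  1.06  1.  ]
  shift mm now-axes [  8.9  13.1 100.7] turn [-0.0043  0.0022 -0.0175] | after-turn axes [  8.5  12.8 100.8]
```

View pics/side1.png

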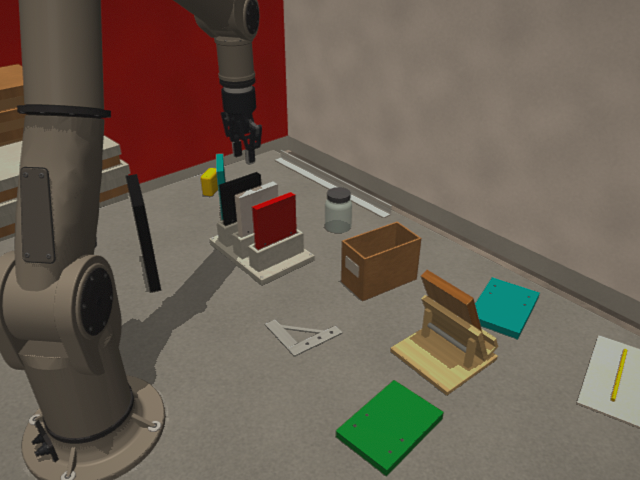

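View pics/top1.png

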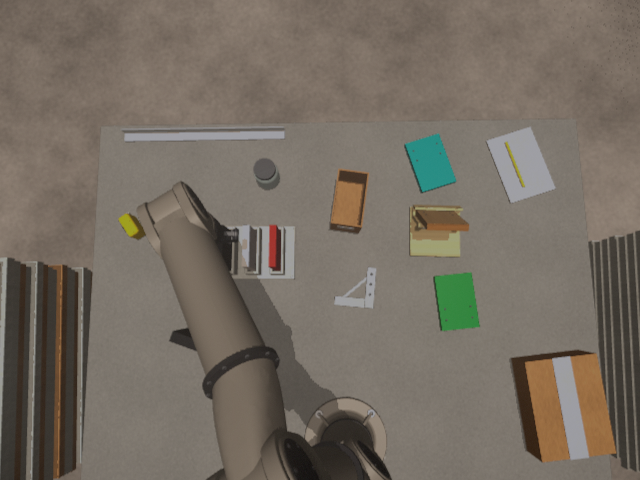

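Request:
play_rows:
  increments:
    - [8,12,0,-0.004,0.002,-0.017,110]
    - [0,0,0,0,0,0,110]

```text
clock: 2.3
tcp_pos: [0.5414, 0.3298, 0.237]
orientation: [-0.004, 3.133, 0.012]
contact_force: [-0.9, 0.5, -0.4]
grip_width: 0.0488
```

Run:
```python
from h import *
todo([.539,.326,.129],DOWN)
```

```text
t 2.3 pos [0.5414 0.3298 0.237 ] w 0.0488 F [-0.9  0.5 -0.4] j [-0.77  0.4   0.17  1.67 -0.08  1.07  1.  ]
  shift mm now-axes [  3.3  -4.6 107.9] turn [0.0074 0.0082 0.0028] | after-turn axes [  2.4  -3.8 108. ]
```

Request:
play_rows:
  increments:
    - [2,-3,20,0.007,0.008,0.003,110]
    - [0,0,20,0,0,0,110]
    - [0,0,10,0,0,0,110]
    - [0,0,0,0,0,0,110]

```text
clock: 2.7
tcp_pos: [0.54, 0.33, 0.1883]
orientation: [-0.005, 3.137, 0.007]
contact_force: [0.6, 0.1, -0.1]
grip_width: 0.0481
```

Run:
```python
from h import *
todo([.539,.326,.129],DOWN)
```

```text
t 2.7 pos [0.54   0.33   0.1883] w 0.0481 F [ 0.6  0.1 -0.1] j [-0.77  0.45  0.16  1.72 -0.09  0.98  1.  ]
  shift mm now-axes [ 1.3 -4.3 59.3] turn [0.0047 0.0049 0.0033] | after-turn axes [ 1.  -4.  59.3]
```

Request:
play_rows:
  increments:
    - [1,-4,5,0.005,0.005,0.003,110]
    - [0,-1,20,0,0,0,110]
    - [0,0,20,0,0,0,110]
    - [0,0,12,0,0,0,110]
    - [0,0,0,0,0,0,110]

```text
clock: 3.2
tcp_pos: [0.5409, 0.3249, 0.132]
orientation: [0.002, 3.138, 0.002]
contact_force: [-0.7, 0.3, 0.1]
grip_width: 0.0485
```

Run:
```python
from h import *
todo([.539,.326,.129],DOWN)
```

```text
t 3.2 pos [0.5409 0.3249 0.132 ] w 0.0485 F [-0.7  0.3  0.1] j [-0.76  0.51  0.16  1.76 -0.1   0.87  1.01]
  shift mm now-axes [1.9 1.1 3. ] turn [ 0.0012  0.0031 -0.001 ] | after-turn axes [1.9 1.1 3. ]
```

Request:
play_rows:
  increments:
    - [2,1,3,0.001,0.003,-0.001,110]
    - [0,0,0,0,0,0,160]
    - [0,0,0,0,0,0,200]
    - [0,0,0,0,0,0,255]
    - [0,0,0,0,0,0,255]
  force: 60

```text
clock: 3.7
tcp_pos: [0.5401, 0.3267, 0.1315]
orientation: [0.0, 3.139, 0.004]
contact_force: [-0.2, -0.6, -2.4]
grip_width: 0.0175
```

Run:
```python
from h import *
from bench import grab_frame
todo([.539,.326,.129],DOWN)
for n in("side",):
    f=grab_frame(n); cv2.imwrite(f"pics/{n}2.png",cv2.resize(f["color"][120:320,150:400],None,fx=3,fy=3))
```

```text
t 3.7 pos [0.5401 0.3267 0.1315] w 0.0175 F [-0.2 -0.6 -2.4] j [-0.76  0.51  0.15  1.76 -0.1   0.87  1.01]
  shift mm now-axes [ 1.1 -0.7  2.5] turn [ 0.0023  0.0027 -0.0001] | after-turn axes [ 1.1 -0.7  2.5]
```

View pics/side2.png

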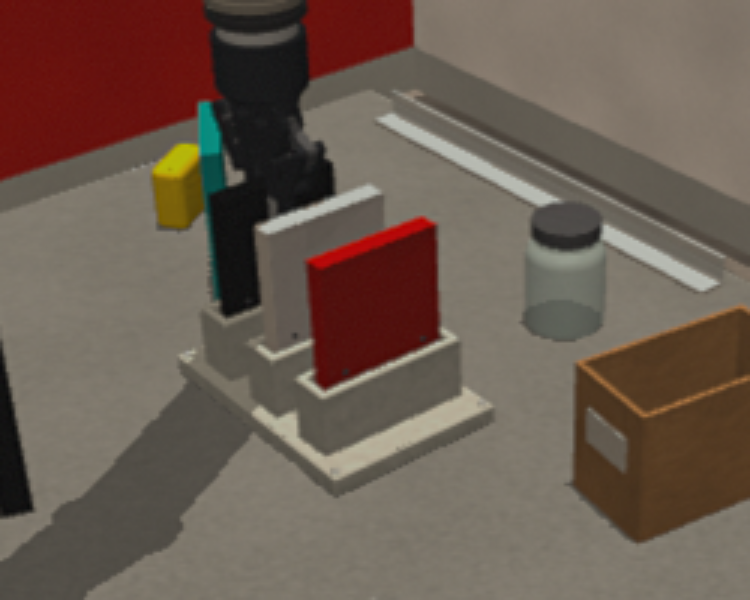

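The picture shows the fingers closed on the black board at about (250,190) in the crop, with white untouched. Opening reads 17.5 mm, so it is gripped and I lift.

Request:
play_rows:
  increments:
    - [0,0,-10,0,0,0,255]
    - [0,0,-20,0,0,0,255]
    - [0,0,-25,0,0,0,255]
    - [0,0,-30,0,0,0,255]
    - [0,0,-30,0,0,0,255]

```text
clock: 4.25
tcp_pos: [0.5366, 0.3248, 0.2471]
orientation: [-0.0, -3.135, 0.006]
contact_force: [1.4, 1.1, -1.5]
grip_width: 0.0174
```

Request:
play_rows:
  increments:
    - [0,0,-35,0,0,0,255]
    - [0,0,-35,0,0,0,255]
    - [0,0,-25,0,0,0,255]
    - [0,0,-10,0,0,0,255]

```text
clock: 4.65
tcp_pos: [0.5374, 0.3246, 0.3624]
orientation: [-0.001, -3.14, 0.0]
contact_force: [-0.8, 0.3, -1.3]
grip_width: 0.0176
```

```bash
cat >> h.py <<'E'
BOX=frame([0,0,-1],[np.sin(np.radians(9)),np.cos(np.radians(9)),0])
E
python3 - <<'E'
from h import *
todo([.678,-.0228,.35],BOX)
E
```

```text
t 4.65 pos [0.5374 0.3246 0.3624] w 0.0176 F [-0.8  0.3 -1.3] j [-0.79  0.31  0.19  1.51 -0.06  1.33  0.98]
  shift mm now-axes [-140.9 -347.3   12.3] turn [-0.0002 -0.0012  0.1562] | after-turn axes [-193.2 -321.1   12.4]
```

Request:
play_rows:
  increments:
    - [-10,-25,0,0,0,0.02,255]
    - [-14,-35,0,0,0,0.03,255]
    - [-14,-35,0,0,0,0.03,255]
    - [-15,-35,0,0,0,0.03,255]
    - [-15,-35,0,0,0,0.03,255]

```text
clock: 5.15
tcp_pos: [0.5945, 0.1596, 0.362]
orientation: [-0.205, -3.131, -0.007]
contact_force: [1.6, 0.5, -2.4]
grip_width: 0.0173
```

Run:
```python
from h import *
todo([.678,-.0228,.35],BOX)
```

```text
t 5.15 pos [0.5945 0.1596 0.362 ] w 0.0173 F [ 1.6  0.5 -2.4] j [-0.58  0.29  0.29  1.55 -0.09  1.32  1.16]
  shift mm now-axes [-106.6 -170.    10.9] turn [ 0.004  -0.0037  0.0262] | after-turn axes [-111. -167.   12.]
```

Request:
play_rows:
  increments:
    - [-23,-32,0,0.004,-0.003,0,255]
    - [-23,-32,0,0,0,0,255]
    - [-23,-32,4,0,0,0,255]
    - [-18,-28,4,0,0,0,255]
    - [-8,-14,0,0,0,0,255]

```text
clock: 5.65
tcp_pos: [0.6702, -0.001, 0.3501]
orientation: [-0.214, -3.128, 0.005]
contact_force: [-0.1, -0.6, -2.5]
grip_width: 0.0176
```

Run:
```python
from h import *
todo([.678,-.0228,.30],BOX)
```

```text
t 5.65 pos [ 0.6702 -0.001   0.3501] w 0.0176 F [-0.1 -0.6 -2.5] j [-0.34  0.41  0.36  1.43 -0.14  1.34  1.46]
  shift mm now-axes [-11.  -20.3  50.1] turn [-0.0039 -0.0063  0.0204] | after-turn axes [-11.1 -20.3  50.1]
```

Request:
play_rows:
  increments:
    - [-8,-14,10,-0.004,-0.006,0.02,255]
    - [-3,-5,20,0,0,0,255]
    - [0,0,20,0,0,0,255]
    - [0,0,0,0,0,0,255]

```text
clock: 6.05
tcp_pos: [0.6779, -0.0236, 0.2957]
orientation: [-0.255, -3.129, -0.001]
contact_force: [-0.2, 0.5, -3.4]
grip_width: 0.0174
```

Run:
```python
from h import *
from bench import grab_frame
todo([.678,-.0228,.118],BOX)
for n in("side","top"):
    f=grab_frame(n); cv2.imwrite(f"pics/{n}3.png",f["color"])
    w=cloud(f);x,y,z=w[...,0],w[...,1],w[...,2]; hsv=cv2.cvtColor(f["color"],cv2.COLOR_BGR2HSV)
    m=(x>.55)&(x<.8)&(abs(y+.02)<.1)&(z>.14)&(z<.25)&(hsv[...,2]<60); q=w[m]
    if len(q): print(n,len(q),q.min(0).round(3),q.max(0).round(3),rect(q[:,:2]))
```

```text
t 6.05 pos [ 0.6779 -0.0236  0.2957] w 0.0174 F [-0.2  0.5 -3.4] j [-0.3   0.45  0.36  1.49 -0.16  1.24  1.48]
  shift mm now-axes [ -0.4   0.7 177.7] turn [ 0.0008 -0.0023 -0.0056] | after-turn axes [ -0.    0.8 177.7]
side 1210 [ 0.619 -0.043  0.183] [ 0.733 -0.007  0.25 ] (array([676.4, -26.2]), array([ 20.7, 115.9]), 79.9, [[618.0, -26.0], [732.0, -46.0], [735.0, -26.0], [621.0, -6.0]])
```

View pics/side3.png

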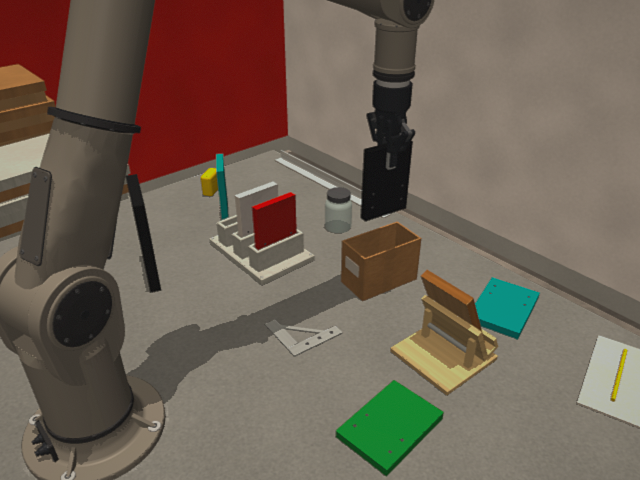

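View pics/top3.png

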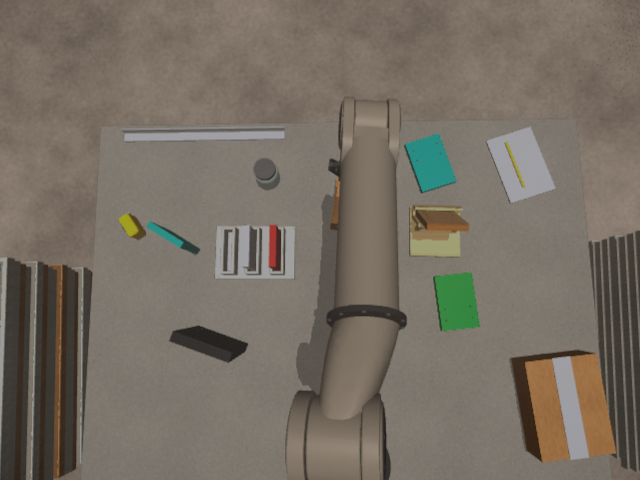

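The black board hangs upright over the box, at about (388,180) in the side view, aligned with the box. Now I lower it.

Request:
play_rows:
  increments:
    - [0,0,25,0,0,-0.005,255]
    - [0,0,35,0,0,0,255]
    - [0,0,30,0,0,0,255]
    - [0,0,25,0,0,0,255]
    - [0,0,15,0,0,0,255]

```text
clock: 6.65
tcp_pos: [0.6872, -0.0182, 0.1763]
orientation: [0.236, 3.111, 0.011]
contact_force: [-0.6, 0.3, -1.7]
grip_width: 0.0173
```

Run:
```python
from h import *
todo([.678,-.0228,.118],BOX)
```

```text
t 6.65 pos [ 0.6872 -0.0182  0.1763] w 0.0173 F [-0.6  0.3 -1.7] j [-0.28  0.55  0.32  1.61 -0.2   0.99  1.52]
  shift mm now-axes [ 9.6 -6.4 58.1] turn [0.0086 0.0208 0.0057] | after-turn axes [ 8.3 -6.  58.3]
```

Request:
play_rows:
  increments:
    - [7,-5,12,0.008,0.02,0.005,255]
    - [1,-1,15,0,0,0,255]
    - [0,0,12,0,0,0,255]
    - [0,0,5,0,0,0,255]

```text
clock: 7.05
tcp_pos: [0.6798, -0.0218, 0.1316]
orientation: [0.243, 3.129, 0.002]
contact_force: [0.5, -0.6, -2.3]
grip_width: 0.0172
```

Run:
```python
from h import *
todo([.678,-.0228,.118],BOX)
```

```text
t 7.05 pos [ 0.6798 -0.0218  0.1316] w 0.0172 F [ 0.5 -0.6 -2.3] j [-0.27  0.6   0.31  1.65 -0.22  0.93  1.53]
  shift mm now-axes [ 1.6 -1.3 13.6] turn [0.0014 0.0028 0.0019] | after-turn axes [ 1.6 -1.3 13.6]
```

Request:
play_rows:
  increments:
    - [1,-1,6,0,0.003,0,255]
    - [0,0,5,0,0,0,255]
    - [0,0,2,0,0,0,255]
    - [0,0,0,0,0,0,255]

```text
clock: 7.45
tcp_pos: [0.6794, -0.0228, 0.1181]
orientation: [0.244, 3.131, 0.002]
contact_force: [-0.1, -0.1, -1.8]
grip_width: 0.0172
```

Run:
```python
from h import *
todo([.678,-.0228,.118],BOX)
```

```text
t 7.45 pos [ 0.6794 -0.0228  0.1181] w 0.0172 F [-0.1 -0.1 -1.8] j [-0.27  0.61  0.3   1.65 -0.22  0.91  1.54]
  shift mm now-axes [ 1.4 -0.2  0.1] turn [0.0017 0.001  0.0017] | after-turn axes [ 1.4 -0.2  0.1]
```

Request:
play_rows:
  increments:
    - [0,0,2,0,0,0,255]
    - [0,0,1,0,0,0,255]
    - [0,0,0,0,0,0,255]

```text
clock: 7.75
tcp_pos: [0.6807, -0.0228, 0.1173]
orientation: [0.244, 3.128, 0.004]
contact_force: [0.1, -1.4, -1.7]
grip_width: 0.0176
```

Request:
play_rows:
  increments:
    - [0,0,0,0,0,0,185]
    - [0,0,0,0,0,0,165]
    - [0,0,0,0,0,0,150]
    - [0,0,0,0,0,0,150]

```text
clock: 8.15
tcp_pos: [0.6818, -0.0229, 0.1182]
orientation: [0.243, 3.125, 0.004]
contact_force: [-0.5, 0.7, -0.3]
grip_width: 0.0353
```

Run:
```python
from h import *
todo([.678,-.0228,.118],BOX)
from bench import grab_frame
for n in("side",):
    f=grab_frame(n); cv2.imwrite(f"pics/{n}4.png",cv2.resize(f["color"][100:320,250:500],None,fx=2.7,fy=2.7))
```

```text
t 8.15 pos [ 0.6818 -0.0229  0.1182] w 0.0353 F [-0.5  0.7 -0.3] j [-0.27  0.61  0.3   1.65 -0.22  0.9   1.54]
  shift mm now-axes [ 3.8 -0.5  0.1] turn [0.003  0.0068 0.0017] | after-turn axes [ 3.8 -0.5  0.2]
```

View pics/side4.png

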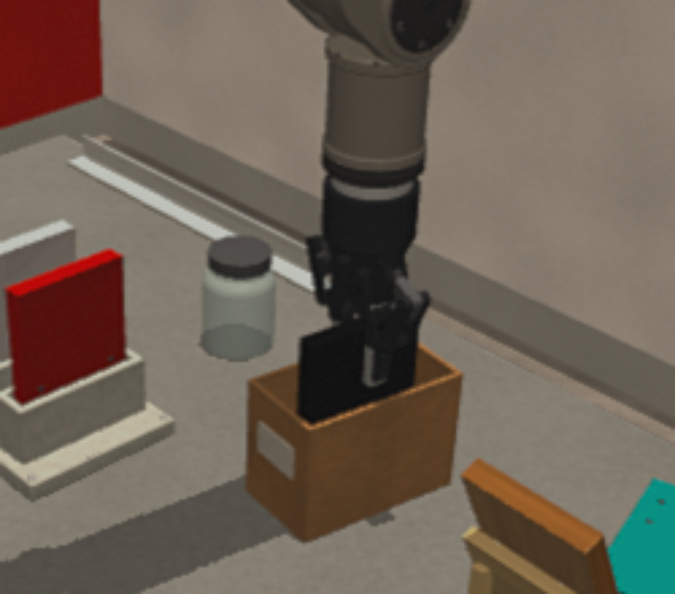

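Request:
play_rows:
  increments:
    - [0,0,-15,0,0,0,150]
    - [0,0,-25,0,0,0,150]
    - [0,0,-35,0,0,0,110]
    - [0,0,-40,0,0,0,110]
    - [0,0,-40,0,0,0,110]

```text
clock: 8.7
tcp_pos: [0.6772, -0.0231, 0.2753]
orientation: [-0.244, -3.128, -0.001]
contact_force: [1.2, 0.7, 0.1]
grip_width: 0.0483
```

```bash
cat >> h.py <<'E'
u=np.array([-.4224,.0148,.9063]); T0=np.array([.5800,-.2760,.1765])
OAK=frame(-u,[.906,-.032,.423])
E
python3 - <<'E'
from h import *
todo(T0+.12*u,OAK)
todo(T0+.12*u,frame([0,0,-1],OAK[:,1]))
from bench import grab_frame
for n in("side",):
    f=grab_frame(n); cv2.imwrite(f"pics/{n}5.png",cv2.resize(f["color"][100:320,250:500],None,fx=2.7,fy=2.7))
E
```

```text
t 8.7 pos [ 0.6772 -0.0231  0.2753] w 0.0483 F [1.2 0.7 0.1] j [-0.3   0.47  0.35  1.51 -0.17  1.2   1.49]
  shift mm now-axes [ 107.2 -271.1   -9.6] turn [-0.3598 -0.3198  1.4248] | after-turn axes [-256.2 -121.7  -67.8]
t 8.7 pos [ 0.6772 -0.0231  0.2753] w 0.0483 F [1.2 0.7 0.1] j [-0.3   0.47  0.35  1.51 -0.17  1.2   1.49]
  shift mm now-axes [ 107.2 -271.1   -9.6] turn [-0.0031 -0.0038  1.4503] | after-turn axes [-256.2 -139.   -10. ]
```

View pics/side5.png

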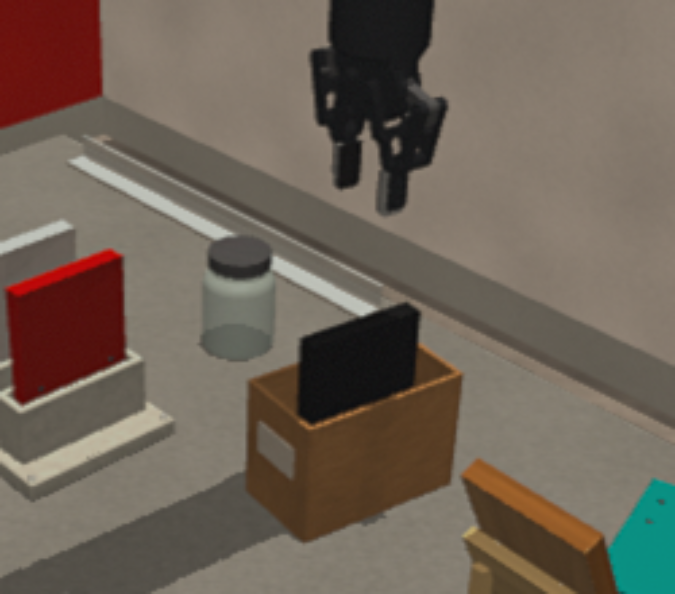

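Request:
play_rows:
  increments:
    - [5,-15,-15,-0.03,-0.027,0.119,110]
    - [10,-25,-15,-0.03,-0.027,0.119,110]
    - [8,-30,-15,-0.03,-0.027,0.119,110]
    - [2,-32,-15,-0.03,-0.027,0.119,110]
    - [-2,-33,-10,-0.03,-0.027,0.119,110]

```text
clock: 9.25
tcp_pos: [0.6005, -0.1375, 0.3507]
orientation: [1.105, 2.754, 0.23]
contact_force: [1.4, -0.9, 0.7]
grip_width: 0.0484
```

Run:
```python
from h import *
todo(T0+.12*u,OAK)
```

```text
t 9.25 pos [ 0.6005 -0.1375  0.3507] w 0.0484 F [ 1.4 -0.9  0.7] j [-0.23  0.2   0.5   1.72 -0.26  1.07  1.16]
  shift mm now-axes [ -38.  -158.7   37.8] turn [-0.1773 -0.1776  0.8196] | after-turn axes [-139.2  -87.8   31.2]
```

Request:
play_rows:
  increments:
    - [-7,-26,0,-0.025,-0.025,0.115,110]
    - [-9,-24,0,-0.025,-0.025,0.115,110]
    - [-10,-20,0,-0.025,-0.025,0.115,110]
    - [-14,-18,0,-0.025,-0.025,0.115,110]
    - [-15,-15,0,-0.025,-0.025,0.115,110]

```text
clock: 9.75
tcp_pos: [0.5417, -0.2506, 0.3357]
orientation: [1.803, 2.175, 0.395]
contact_force: [0.3, 0.4, -0.0]
grip_width: 0.0485
```

Run:
```python
from h import *
todo(T0+.12*u,OAK)
```

```text
t 9.75 pos [ 0.5417 -0.2506  0.3357] w 0.0485 F [ 0.3  0.4 -0. ] j [-0.15  0.09  0.63  1.92 -0.34  0.83  0.85]
  shift mm now-axes [-18.7 -35.   41. ] turn [-0.0338 -0.0443  0.2126] | after-turn axes [-24.  -31.8  40.8]
```

Request:
play_rows:
  increments:
    - [-8,-16,8,-0.017,-0.022,0.1,110]
    - [-10,-14,8,-0.017,-0.022,0.08,110]
    - [-4,-2,6,0,0,0.02,110]
    - [0,0,0,0,0,0,110]

```text
clock: 10.15
tcp_pos: [0.5202, -0.2813, 0.3063]
orientation: [2.01, 1.932, 0.437]
contact_force: [-0.0, 0.5, 0.3]
grip_width: 0.0486
```

Run:
```python
from h import *
todo(T0+.06*u,OAK)
```

```text
t 10.15 pos [ 0.5202 -0.2813  0.3063] w 0.0486 F [-0.   0.5  0.3] j [-0.12  0.08  0.66  2.01 -0.4   0.71  0.75]
  shift mm now-axes [ 7.5 -1.6 82.8] turn [ 0.0084  0.0023 -0.0038] | after-turn axes [ 7.3 -0.9 82.8]
```

Request:
play_rows:
  increments:
    - [5,-1,18,0.008,0.002,-0.004,110]
    - [2,0,25,0,0,0,110]
    - [0,0,25,0,0,0,110]
    - [0,0,5,0,0,0,110]
    - [0,0,0,0,0,0,110]

```text
clock: 10.65
tcp_pos: [0.5582, -0.2735, 0.2437]
orientation: [1.993, 1.952, 0.437]
contact_force: [0.2, 0.2, 0.2]
grip_width: 0.0487
```

Run:
```python
from h import *
todo(T0-.0465*u,OAK)
from bench import grab_frame
for n in("side","top"):
    f=grab_frame(n); cv2.imwrite(f"pics/{n}6.png",f["color"])
```

```text
t 10.65 pos [ 0.5582 -0.2735  0.2437] w 0.0487 F [0.2 0.2 0.2] j [-0.07  0.23  0.6   2.02 -0.59  0.61  0.91]
  shift mm now-axes [ -2.   -9.4 116.6] turn [ 0.0071 -0.0031  0.0136] | after-turn axes [ -1.8  -8.6 116.7]
```

View pics/side6.png

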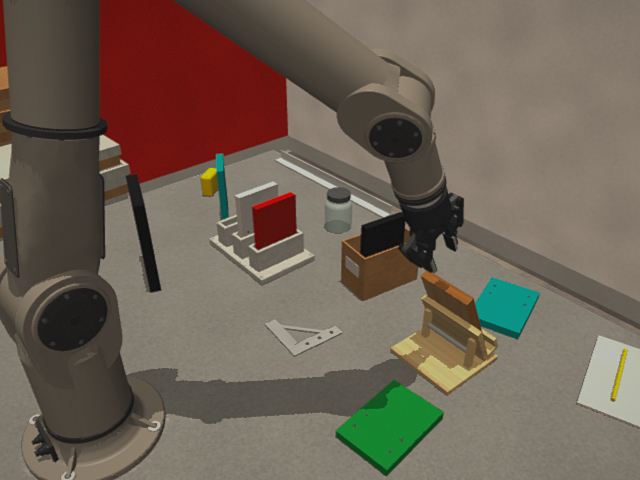

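View pics/top6.png

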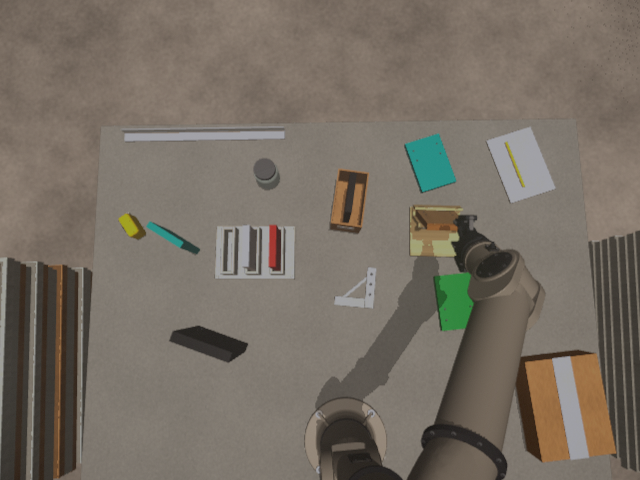

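Request:
play_rows:
  increments:
    - [-2,-8,10,0.007,-0.003,0.013,110]
    - [0,-1,10,0,0,0,110]
    - [0,0,10,0,0,0,110]
    - [0,0,0,0,0,0,110]

```text
clock: 11.15
tcp_pos: [0.5634, -0.2768, 0.2142]
orientation: [2.009, 1.937, 0.435]
contact_force: [0.9, 0.7, -0.3]
grip_width: 0.0486
```

Run:
```python
from h import *
todo(T0-.0465*u,OAK)
```

```text
t 11.15 pos [ 0.5634 -0.2768  0.2142] w 0.0486 F [ 0.9  0.7 -0.3] j [-0.03  0.28  0.57  2.04 -0.67  0.56  0.98]
  shift mm now-axes [ 1.5 -1.4 87.7] turn [ 0.0055  0.0009 -0.0011] | after-turn axes [ 1.4 -0.9 87.7]
```

Request:
play_rows:
  increments:
    - [1,-1,18,0.005,0,0,110]
    - [0,0,20,0,0,0,110]
    - [0,0,15,0,0,0,110]
    - [0,0,0,0,0,0,110]

```text
clock: 11.55
tcp_pos: [0.5863, -0.2773, 0.1645]
orientation: [2.012, 1.939, 0.431]
contact_force: [-0.1, -0.5, -0.1]
grip_width: 0.0484
```

Run:
```python
from h import *
todo(T0-.0465*u,OAK)
```

```text
t 11.55 pos [ 0.5863 -0.2773  0.1645] w 0.0484 F [-0.1 -0.5 -0.1] j [ 0.04  0.38  0.48  2.03 -0.8   0.49  1.09]
  shift mm now-axes [ 1.1 -0.7 32.9] turn [ 0.0014  0.0011 -0.0017] | after-turn axes [ 1.1 -0.6 32.9]
```

Request:
play_rows:
  increments:
    - [1,-1,15,0,0,0,110]
    - [0,0,14,0,0,0,110]
    - [0,0,4,0,0,0,110]
    - [0,0,0,0,0,0,110]

```text
clock: 11.95
tcp_pos: [0.5998, -0.2782, 0.1356]
orientation: [2.012, 1.936, 0.432]
contact_force: [-0.4, -0.4, 0.6]
grip_width: 0.049
```

Run:
```python
from h import *
todo(T0-.0465*u,OAK)
from bench import grab_frame
for n in("side",):
    f=grab_frame(n); cv2.imwrite(f"pics/{n}7.png",cv2.resize(f["color"][180:400,350:600],None,fx=2.7,fy=2.7))
```

```text
t 11.95 pos [ 0.5998 -0.2782  0.1356] w 0.049 F [-0.4 -0.4  0.6] j [ 0.09  0.44  0.42  2.02 -0.88  0.44  1.15]
  shift mm now-axes [ 1.5 -0.7  1. ] turn [ 0.0032  0.0024 -0.0027] | after-turn axes [ 1.5 -0.7  1. ]
```

View pics/side7.png

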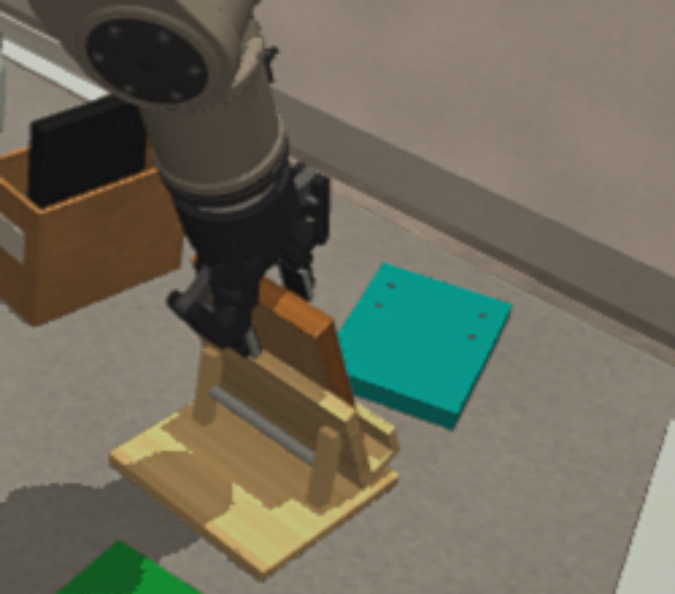

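Request:
play_rows:
  increments:
    - [0,0,0,0,0,0,150]
    - [0,0,0,0,0,0,190]
    - [0,0,0,0,0,0,255]
    - [0,0,0,0,0,0,255]
    - [0,0,0,0,0,0,255]
  force: 60

```text
clock: 12.5
tcp_pos: [0.5989, -0.2787, 0.1378]
orientation: [2.011, 1.934, 0.432]
contact_force: [-0.7, -0.4, -2.0]
grip_width: 0.0174
```

Run:
```python
from h import *
todo(T0-.0465*u,OAK)
from bench import grab_frame
for n in("side",):
    f=grab_frame(n); cv2.imwrite(f"pics/{n}8.png",cv2.resize(f["color"][180:400,350:600],None,fx=2.7,fy=2.7))
```

```text
t 12.5 pos [ 0.5989 -0.2787  0.1378] w 0.0174 F [-0.7 -0.4 -2. ] j [ 0.09  0.43  0.42  2.02 -0.88  0.44  1.15]
  shift mm now-axes [ 2.1 -0.9  3.4] turn [ 0.0047  0.0031 -0.003 ] | after-turn axes [ 2.  -0.9  3.4]
```

View pics/side8.png

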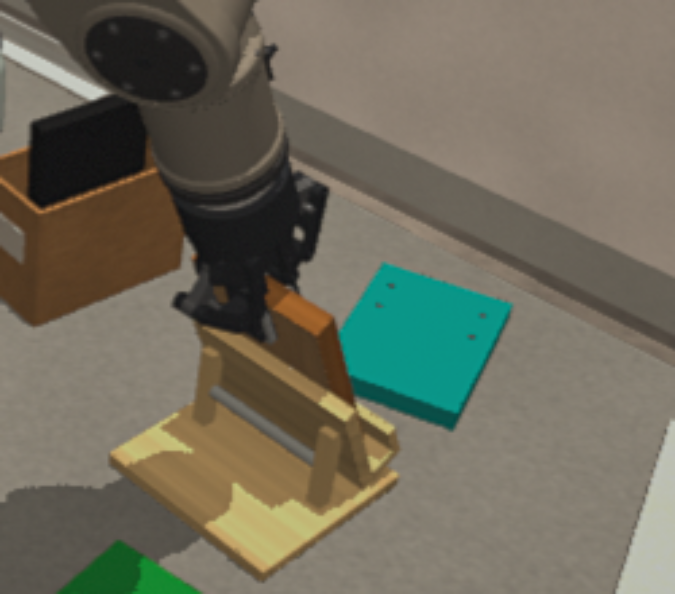

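The fingers now hold the oak on both faces, at about (270,320) in the crop, with the opening at 17.4 mm. I draw it out along its own z.

Request:
play_rows:
  increments:
    - [0,0,-8,0,0,0,255]
    - [0,0,-15,0,0,0,255]
    - [0,0,-20,0,0,0,255]
    - [0,0,-20,0,0,0,255]
    - [0,0,-20,0,0,0,255]

```text
clock: 13.05
tcp_pos: [0.5627, -0.2762, 0.2145]
orientation: [2.014, 1.936, 0.432]
contact_force: [1.0, -0.3, -1.7]
grip_width: 0.0174
```

Request:
play_rows:
  increments:
    - [0,0,-25,0,0,0,255]
    - [0,0,-30,0,0,0,255]
    - [0,0,-30,0,0,0,255]
    - [0,0,-20,0,0,0,255]
    - [0,0,-5,0,0,0,255]

```text
clock: 13.55
tcp_pos: [0.5113, -0.2756, 0.3204]
orientation: [2.017, 1.932, 0.434]
contact_force: [1.6, 0.1, -2.2]
grip_width: 0.0171
```

Run:
```python
from h import *
todo([.539,.3265,.36],DOWN)
from bench import grab_frame
for n in("side","top"):
    f=grab_frame(n); cv2.imwrite(f"pics/{n}9.png",f["color"])
```

```text
t 13.55 pos [ 0.5113 -0.2756  0.3204] w 0.0171 F [ 1.6  0.1 -2.2] j [-0.18  0.04  0.7   2.01 -0.34  0.74  0.69]
  shift mm now-axes [602.8  18.1 -34. ] turn [ 0.3409  0.353  -1.5854] | after-turn axes [-27.7 602.1 -39.6]
```

View pics/side9.png

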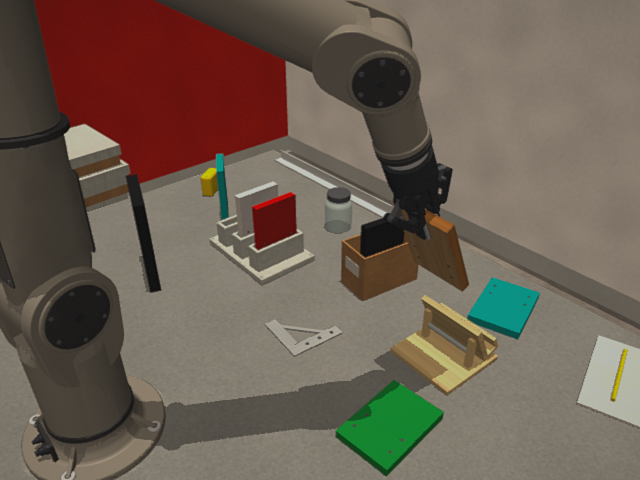

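The oak is clear of the easel, at (440,250), with its lower edge near z 0.22. Now I turn it upright while moving across.

Request:
play_rows:
  increments:
    - [8,0,-20,0.02,0.02,-0.07,255]
    - [20,4,-22,0.026,0.027,-0.12,255]
    - [28,10,-12,0.026,0.027,-0.12,255]
    - [32,15,-4,0.026,0.027,-0.12,255]
    - [32,20,0,0.026,0.027,-0.12,255]

```text
clock: 14.15
tcp_pos: [0.502, -0.1451, 0.3782]
orientation: [1.446, 2.549, 0.302]
contact_force: [0.8, 0.3, -2.2]
grip_width: 0.0169
```

Run:
```python
from h import *
todo([.539,.3265,.36],DOWN)
```

```text
t 14.15 pos [ 0.502  -0.1451  0.3782] w 0.0169 F [ 0.8  0.3 -2.2] j [-0.31 -0.06  0.55  1.91 -0.13  1.04  0.83]
  shift mm now-axes [388.7 262.1  65.4] turn [ 0.2144  0.2049 -1.0249] | after-turn axes [-37.  471.6  18.2]
```

Request:
play_rows:
  increments:
    - [30,22,4,0.026,0.025,-0.125,255]
    - [28,25,4,0.026,0.025,-0.125,255]
    - [25,28,4,0.026,0.025,-0.125,255]
    - [22,32,4,0.026,0.025,-0.125,255]
    - [18,34,2,0.026,0.025,-0.125,255]

```text
clock: 14.65
tcp_pos: [0.5124, 0.0537, 0.3717]
orientation: [0.571, 3.02, 0.12]
contact_force: [1.3, 0.6, -2.1]
grip_width: 0.0176
```

Run:
```python
from h import *
todo([.539,.3265,.36],DOWN)
```

```text
t 14.65 pos [0.5124 0.0537 0.3717] w 0.0176 F [ 1.3  0.6 -2.1] j [-0.53  0.04  0.35  1.82 -0.07  1.2   1.04]
  shift mm now-axes [ 76.  261.7  31.2] turn [ 0.0782  0.0656 -0.3736] | after-turn axes [-26.6 272.8  11.7]
```

Request:
play_rows:
  increments:
    - [8,35,2,0.026,0.022,-0.12,255]
    - [4,35,2,0.026,0.022,-0.12,255]
    - [-2,36,0,0.026,0.022,-0.1,255]
    - [-4,36,0,0,0,0,255]
    - [-4,36,0,0,0,0,255]

```text
clock: 15.15
tcp_pos: [0.5367, 0.2432, 0.3623]
orientation: [-0.015, -3.122, 0.005]
contact_force: [0.8, -0.7, -1.7]
grip_width: 0.0172
```

Run:
```python
from h import *
todo([.539,.3265,.36],DOWN)
```

```text
t 15.15 pos [0.5367 0.2432 0.3623] w 0.0172 F [ 0.8 -0.7 -1.7] j [-0.7   0.25  0.21  1.59 -0.06  1.32  1.09]
  shift mm now-axes [-1.5 83.3  1.9] turn [-0.0035 -0.0196 -0.0094] | after-turn axes [-2.3 83.3  2.3]
```

Request:
play_rows:
  increments:
    - [-1,28,0,-0.003,-0.02,-0.009,255]
    - [0,28,0,0,0,0,255]
    - [0,16,0,0,0,0,255]
    - [0,4,0,0,0,0,255]
    - [0,0,0,0,0,0,255]

```text
clock: 15.65
tcp_pos: [0.5347, 0.3305, 0.3501]
orientation: [0.019, -3.126, 0.006]
contact_force: [0.6, -1.3, -2.8]
grip_width: 0.0174
```

Run:
```python
from h import *
todo([.539,.3265,.36],DOWN)
from bench import grab_frame
for n in("side","top"):
    f=grab_frame(n); cv2.imwrite(f"pics/{n}10.png",f["color"]); np.savez(f"{n}10.npz",**f)
    w=cloud(f);x,y,z=w[...,0],w[...,1],w[...,2]; hsv=cv2.cvtColor(f["color"],cv2.COLOR_BGR2HSV)
    m=(x>.4)&(x<.7)&(y>.25)&(y<.42)&(z>.2)&(z<.43)&(hsv[...,0]<20)&(hsv[...,0]>8)&(hsv[...,1]>100); q=w[m]
    if len(q)>20:
        print(n,len(q),q.min(0).round(3),q.max(0).round(3))
        for z0 in np.arange(.24,.42,.03):
            k=q[abs(q[:,2]-z0)<.008]
            if len(k)>5: print(round(z0,2),"x",np.percentile(k[:,0],[1,99]).round(4),"y",np.percentile(k[:,1],[2,50,98]).round(4), "dydx",np.polyfit(k[:,0],k[:,1],1)[0].round(3))
```

```text
t 15.65 pos [0.5347 0.3305 0.3501] w 0.0174 F [ 0.6 -1.3 -2.8] j [-0.78  0.33  0.18  1.52 -0.06  1.32  0.99]
  shift mm now-axes [-4.1 -4.  -9.9] turn [-0.0038 -0.0151  0.0119] | after-turn axes [-4.3 -4.  -9.9]
side 2822 [0.472 0.284 0.233] [0.588 0.346 0.41 ]
0.24 x [0.4722 0.5834] y [0.3163 0.3211 0.3316] dydx -0.012
0.27 x [0.4728 0.5825] y [0.3171 0.321  0.3335] dydx -0.03
0.3 x [0.4735 0.5837] y [0.3166 0.3218 0.3337] dydx -0.021
0.33 x [0.4734 0.5857] y [0.3178 0.3218 0.3345] dydx -0.016
0.36 x [0.4743 0.5853] y [0.3175 0.3224 0.3347] dydx -0.022
0.39 x [0.4737 0.5848] y [0.3164 0.3237 0.3408] dydx -0.029
top 193 [0.476 0.317 0.242] [0.587 0.333 0.416]
0.24 x [0.4765 0.5359] y [0.3181 0.3192 0.3242] dydx -0.032
0.27 x [0.4764 0.537 ] y [0.3185 0.3195 0.3241] dydx -0.015
0.3 x [0.4773 0.5299] y [0.3189 0.3195 0.32  ] dydx 0.014
0.33 x [0.4852 0.582 ] y [0.3186 0.3199 0.3208] dydx 0.009
0.36 x [0.5019 0.5817] y [0.3198 0.3202 0.3218] dydx 0.013
0.39 x [0.5078 0.5866] y [0.3202 0.3227 0.3319] dydx 0.04
```

View pics/side10.png

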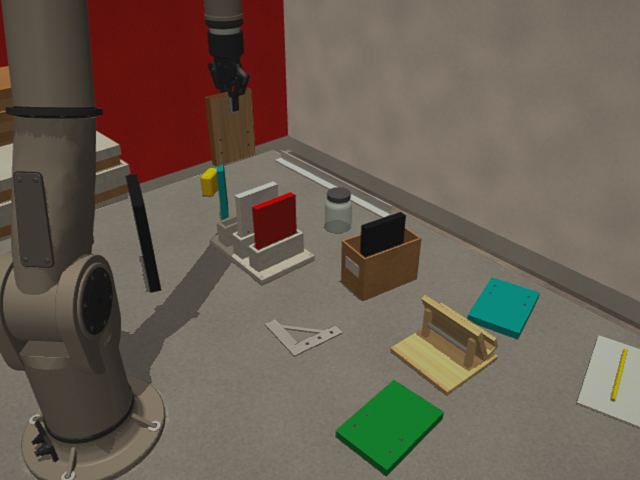

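View pics/top10.png

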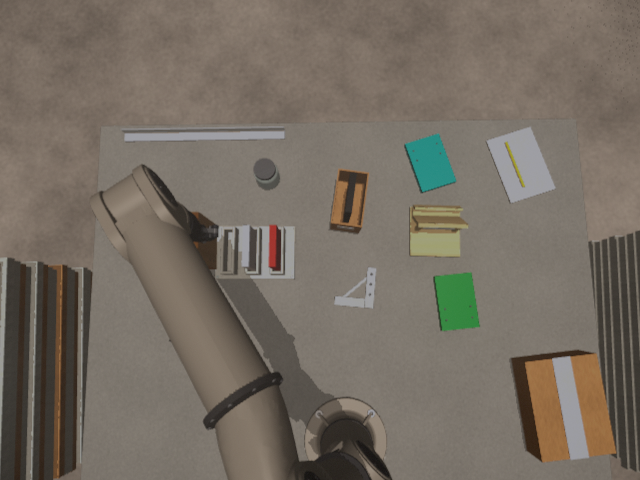

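Run:
```python
from h import *
for n in("side","top"):
    f=dict(np.load(f"{n}10.npz")); w=cloud(f);x,y,z=w[...,0],w[...,1],w[...,2]
    m=(x>.44)&(x<.66)&(y>.13)&(y<.39)&(z>.071)&(z<.079); q=w[m]
    print(n,len(q),q.min(0).round(4),q.max(0).round(4))
    for a,b in((.15,.225),(.225,.295),(.295,.365)):
        k=q[(q[:,1]>a)&(q[:,1]<b)]
        print("  slot",a,len(k),k.min(0)[:2].round(4),k.max(0)[:2].round(4),"x pct",np.percentile(k[:,0],[2,98]).round(4),"ypct",np.percentile(k[:,1],[2,98]).round(4))
    m=(x>.4)&(x<.7)&(y>.08)&(y<.45)&(z>.013)&(z<.023); q=w[m]; print(" base",np.percentile(q[:,0],[1,99]).round(4),np.percentile(q[:,1],[1,99]).round(4))
img=cv2.imread("pics/top9.png")[210:290,200:310]; cv2.imwrite("pics/slot.png",cv2.resize(img,None,fx=7,fy=7,interpolation=cv2.INTER_CUBIC))
```

```text
side 525 [0.4666 0.1643 0.071 ] [0.6032 0.3493 0.079 ]
  slot 0.15 304 [0.4666 0.1643] [0.6032 0.2073] x pct [0.4686 0.6001] ypct [0.1655 0.2039]
  slot 0.225 116 [0.4685 0.2356] [0.5149 0.2769] x pct [0.4695 0.5133] ypct [0.2378 0.2759]
  slot 0.295 105 [0.469  0.3073] [0.5268 0.3493] x pct [0.4709 0.5253] ypct [0.3078 0.3474]
 base [0.4562 0.6121] [0.1381 0.3768]
top 536 [0.4718 0.1673 0.071 ] [0.609  0.3469 0.0788]
  slot 0.15 146 [0.4718 0.1673] [0.6067 0.2076] x pct [0.472  0.6063] ypct [0.1674 0.2047]
  slot 0.225 154 [0.4728 0.2365] [0.608  0.2756] x pct [0.4731 0.6076] ypct [0.2385 0.2727]
  slot 0.295 236 [0.4738 0.3069] [0.609  0.3469] x pct [0.4742 0.6086] ypct [0.3077 0.3462]
 base [0.4608 0.6208] [0.1401 0.3707]
```

View pics/slot.png

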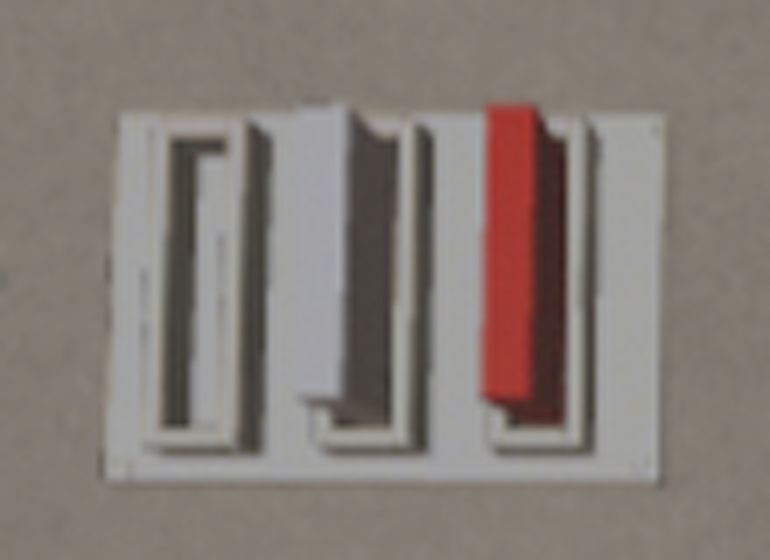

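Request:
play_rows:
  increments:
    - [-8,-3,20,-0.004,-0.015,0.012,255]
    - [-1,0,25,0,0,0,255]
    - [0,0,25,0,0,0,255]
    - [0,0,15,0,0,0,255]
    - [0,0,0,0,0,0,255]

```text
clock: 16.25
tcp_pos: [0.5486, 0.3166, 0.2666]
orientation: [0.024, 3.134, 0.002]
contact_force: [-0.3, 0.6, -2.3]
grip_width: 0.0174
```

Run:
```python
from h import *
todo([.5435,.3275,.21],DOWN)
```

```text
t 16.25 pos [0.5486 0.3166 0.2666] w 0.0174 F [-0.3  0.6 -2.3] j [-0.76  0.38  0.18  1.64 -0.07  1.13  0.99]
  shift mm now-axes [ 5.6 10.8 56.6] turn [ 0.0012  0.0072 -0.0151] | after-turn axes [ 5.1 10.9 56.6]
```

Request:
play_rows:
  increments:
    - [4,9,5,0.001,0.007,-0.014,255]
    - [0,0,10,0,0,0,255]
    - [0,0,8,0,0,0,255]
    - [0,0,0,0,0,0,255]

```text
clock: 16.65
tcp_pos: [0.5464, 0.3249, 0.2454]
orientation: [0.005, 3.138, 0.004]
contact_force: [-0.2, 0.1, -2.2]
grip_width: 0.0174
```

Run:
```python
from h import *
todo([.5435,.3275,.21],DOWN)
```

```text
t 16.65 pos [0.5464 0.3249 0.2454] w 0.0174 F [-0.2  0.1 -2.2] j [-0.76  0.4   0.17  1.65 -0.07  1.09  1.  ]
  shift mm now-axes [ 3.1  2.5 35.4] turn [ 0.0027  0.0036 -0.003 ] | after-turn axes [ 2.9  2.6 35.4]
```

Request:
play_rows:
  increments:
    - [3,2.5,8,0.003,0.004,-0.003,255]
    - [0,0,10,0,0,0,255]
    - [0,0,8,0,0,0,255]
    - [0,0,0,0,0,0,255]

```text
clock: 17.05
tcp_pos: [0.5433, 0.328, 0.2175]
orientation: [0.001, -3.142, 0.0]
contact_force: [0.2, 0.0, -1.9]
grip_width: 0.0174
```

```bash
cat > look.py <<'E'
from h import *
from bench import grab_frame
import sys
t=sys.argv[1]
for n in("side","top"):
    f=grab_frame(n); cv2.imwrite(f"pics/{n}{t}.png",f["color"]); np.savez(f"{n}{t}.npz",**f)
    w=cloud(f);x,y,z=w[...,0],w[...,1],w[...,2]; hsv=cv2.cvtColor(f["color"],cv2.COLOR_BGR2HSV)
    m=(x>.4)&(x<.7)&(y>.25)&(y<.42)&(z>.08)&(z<.43)&(hsv[...,0]<20)&(hsv[...,0]>8)&(hsv[...,1]>100); q=w[m]
    if len(q)>20:
        print(n,len(q),q.min(0).round(3),q.max(0).round(3))
        for z0 in np.arange(.09,.42,.03):
            k=q[abs(q[:,2]-z0)<.008]
            if len(k)>5: print(round(z0,2),"x",np.percentile(k[:,0],[1,99]).round(4),"y",np.percentile(k[:,1],[2,50,98]).round(4), "dydx",np.polyfit(k[:,0],k[:,1],1)[0].round(3))
    m=(x>.44)&(x<.66)&(y>.295)&(y<.36)&(z>.071)&(z<.079); q=w[m]
    if len(q): print(" rim",len(q),q.min(0).round(4),q.max(0).round(4))
c=cv2.imread(f"pics/side{t}.png")[80:290,150:370]; cv2.imwrite(f"pics/sidec{t}.png",cv2.resize(c,None,fx=2.8,fy=2.8,interpolation=cv2.INTER_CUBIC))
E
python3 - <<'E'
from h import *
todo([.5435,.3275,.1315],DOWN)
E
python3 look.py 11
```

```text
t 17.05 pos [0.5433 0.328  0.2175] w 0.0174 F [ 0.2  0.  -1.9] j [-0.76  0.42  0.17  1.68 -0.08  1.04  1.  ]
  shift mm now-axes [-0.2 -0.5 86. ] turn [-0.0001 -0.0001  0.0007] | after-turn axes [-0.2 -0.5 86. ]
side 1902 [0.481 0.281 0.101] [0.596 0.342 0.285]
0.12 x [0.4825 0.5124] y [0.3157 0.3197 0.3324] dydx -0.193
0.15 x [0.4829 0.592 ] y [0.3155 0.3196 0.3337] dydx -0.022
0.18 x [0.4832 0.5921] y [0.3152 0.3196 0.3293] dydx -0.022
0.21 x [0.483  0.5929] y [0.3151 0.3197 0.3297] dydx -0.021
0.24 x [0.4828 0.5947] y [0.3148 0.3201 0.3331] dydx -0.024
0.27 x [0.4844 0.5907] y [0.2879 0.3225 0.3329] dydx -0.081
 rim 105 [0.4687 0.3055 0.0711] [0.527  0.3492 0.0784]
top 82 [0.487 0.296 0.108] [0.595 0.329 0.371]
0.12 x [0.4875 0.5244] y [0.3175 0.3178 0.3194] dydx -0.01
0.15 x [0.4935 0.582 ] y [0.3176 0.3187 0.319 ] dydx 0.004
 rim 129 [0.4741 0.3071 0.071 ] [0.6091 0.3349 0.079 ]
```

View pics/sidec11.png

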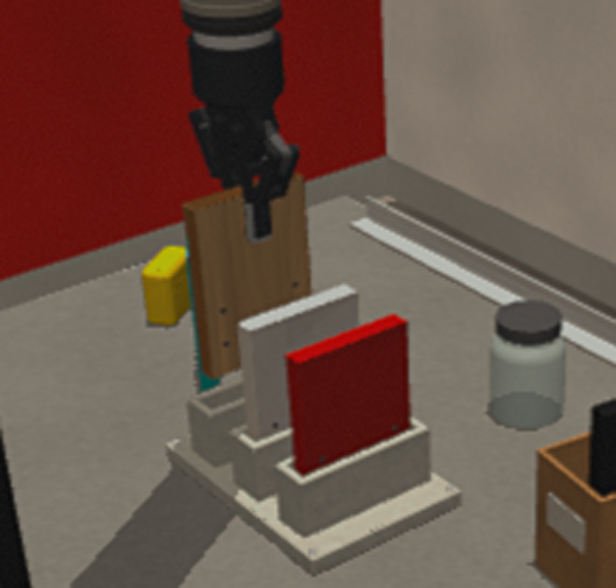

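Oak is centred over the slot to about 1 mm in both views: the face is at y 0.318 with the slot centre at 0.327, and x agrees. I lower in small steps.

Request:
play_rows:
  increments:
    - [0,0,7,0,0,0,255]
    - [0,0,8,0,0,0,255]
    - [0,0,5,0,0,0,255]
    - [0,0,0,0,0,0,255]

```text
clock: 17.55
tcp_pos: [0.5446, 0.3283, 0.1978]
orientation: [-0.0, 3.139, 0.003]
contact_force: [-0.7, 0.3, -1.8]
grip_width: 0.0175
```

Run:
```python
from h import *
todo([.5435,.3275,.1315],DOWN)
```

```text
t 17.55 pos [0.5446 0.3283 0.1978] w 0.0175 F [-0.7  0.3 -1.8] j [-0.76  0.44  0.16  1.7  -0.08  1.    1.  ]
  shift mm now-axes [ 1.3 -0.9 66.3] turn [0.0017 0.0028 0.0001] | after-turn axes [ 1.1 -0.8 66.3]
```

Request:
play_rows:
  increments:
    - [1,-1,6,0.002,0.003,0,255]
    - [0.5,0,8,0,0,0,255]
    - [0,0,8,0,0,0,255]
    - [0,0,0,0,0,0,255]

```text
clock: 17.95
tcp_pos: [0.543, 0.3272, 0.1738]
orientation: [0.0, -3.141, 0.001]
contact_force: [-0.0, 0.3, -2.7]
grip_width: 0.0174
```

Run:
```python
from h import *
todo([.5435,.3275,.1315],DOWN)
```

```text
t 17.95 pos [0.543  0.3272 0.1738] w 0.0174 F [-0.   0.3 -2.7] j [-0.76  0.47  0.16  1.72 -0.09  0.96  1.  ]
  shift mm now-axes [-0.5  0.3 42.3] turn [-0.0004 -0.0005  0.    ] | after-turn axes [-0.5  0.3 42.3]
```

Request:
play_rows:
  increments:
    - [0,0,8,0,0,0,255]
    - [0,0,9,0,0,0,255]
    - [0,0,8,0,0,0,255]
    - [0,0,5,0,0,0,255]
    - [0,0,0,0,0,0,255]

```text
clock: 18.45
tcp_pos: [0.5429, 0.3272, 0.1407]
orientation: [0.0, -3.141, 0.001]
contact_force: [1.1, 0.9, -2.4]
grip_width: 0.0173
```

Run:
```python
from h import *
todo([.5435,.3275,.1315],DOWN)
```

```text
t 18.45 pos [0.5429 0.3272 0.1407] w 0.0173 F [ 1.1  0.9 -2.4] j [-0.75  0.51  0.15  1.75 -0.09  0.9   1.01]
  shift mm now-axes [-0.6  0.3  9.2] turn [-0.0007 -0.001   0.    ] | after-turn axes [-0.6  0.3  9.2]
```

Request:
play_rows:
  increments:
    - [0,0,3,0,0,0,255]
    - [0,0,2,0,0,0,255]
    - [0,0,0,0,0,0,255]

```text
clock: 18.75
tcp_pos: [0.5432, 0.3274, 0.1356]
orientation: [0.0, -3.141, 0.001]
contact_force: [0.8, 0.2, -1.2]
grip_width: 0.0173
```

```bash
python3 - <<'E'
from h import *
todo([.5435,.3275,.1315],DOWN)
E
python3 look.py 12
```

```text
t 18.75 pos [0.5432 0.3274 0.1356] w 0.0173 F [ 0.8  0.2 -1.2] j [-0.75  0.51  0.15  1.75 -0.09  0.89  1.01]
  shift mm now-axes [-0.3  0.1  4.1] turn [-0.0004 -0.0004  0.0001] | after-turn axes [-0.3  0.1  4.1]
side 748 [0.48  0.284 0.08 ] [0.595 0.341 0.205]
0.09 x [0.4824 0.5131] y [0.3133 0.32   0.3336] dydx -0.162
0.12 x [0.4827 0.5141] y [0.315  0.3187 0.3309] dydx -0.156
0.15 x [0.4823 0.5916] y [0.3146 0.3192 0.3311] dydx -0.026
0.18 x [0.483  0.5933] y [0.3155 0.3225 0.3373] dydx -0.026
 rim 99 [0.4693 0.3041 0.0711] [0.5116 0.3472 0.0788]
top 47 [0.486 0.297 0.089] [0.594 0.329 0.289]
0.18 x [0.5178 0.5941] y [0.3174 0.3202 0.327 ] dydx 0.036
 rim 116 [0.474  0.3067 0.071 ] [0.6089 0.3309 0.0788]
```

View pics/sidec12.png

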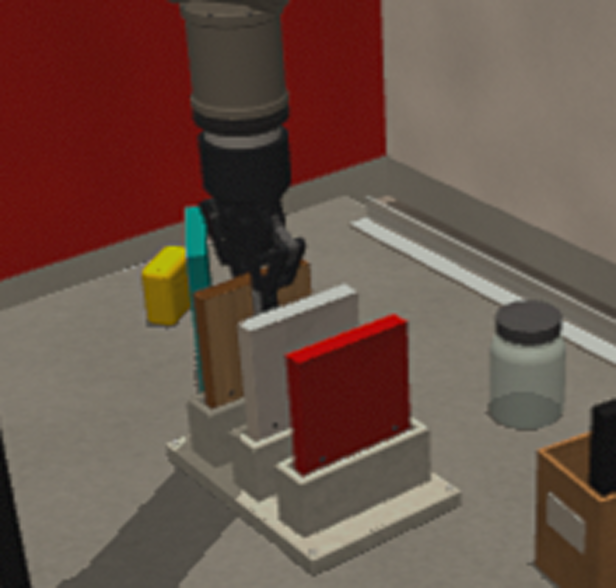

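Request:
play_rows:
  increments:
    - [0,0,1.5,0,0,0,255]
    - [0,0,1.5,0,0,0,255]

```text
clock: 19.05
tcp_pos: [0.5438, 0.3277, 0.1346]
orientation: [0.0, 3.141, 0.001]
contact_force: [-5.9, -3.8, 14.2]
grip_width: 0.0174
```

Run:
```python
from h import *
todo([.5435,.3275,.1315],DOWN)
from bench import grab_frame
for n in("side","top"):
    f=grab_frame(n);w=cloud(f);x,y,z=w[...,0],w[...,1],w[...,2]; hsv=cv2.cvtColor(f["color"],cv2.COLOR_BGR2HSV)
    m=(x>.48)&(x<.60)&(y>.31)&(y<.345)&(z>.165)&(z<.2)&(hsv[...,0]<20)&(hsv[...,0]>8)&(hsv[...,1]>100)&(hsv[...,2]>90)
    print(n,m.sum(),np.percentile(z[m],[10,50,90]) if m.any() else "")
```

```text
t 19.05 pos [0.5438 0.3277 0.1346] w 0.0174 F [-5.9 -3.8 14.2] j [-0.75  0.51  0.15  1.75 -0.1   0.88  1.01]
  shift mm now-axes [ 0.3 -0.2  3.1] turn [ 0.0009  0.0008 -0.0001] | after-turn axes [ 0.3 -0.2  3.1]
side 76 [0.17170434 0.17836581 0.18001306]
top 14 [0.17446031 0.17621511 0.1799352 ]
```

The contact force rose to 14 N at TCP z 0.1346, against a predicted 0.135, and the top edge reads about 0.178. The oak is on the slot's floor, so I release it.

Request:
play_rows:
  increments:
    - [0,0,0,0,0,0,185]
    - [0,0,0,0,0,0,165]
    - [0,0,0,0,0,0,140]
    - [0,0,0,0,0,0,140]

```text
clock: 19.55
tcp_pos: [0.5449, 0.3284, 0.136]
orientation: [0.0, 3.138, 0.005]
contact_force: [-0.7, -0.2, -0.3]
grip_width: 0.0384
```

Run:
```python
from h import *
todo([.5435,.3275,.1315],DOWN)
```

```text
t 19.55 pos [0.5449 0.3284 0.136 ] w 0.0384 F [-0.7 -0.2 -0.3] j [-0.75  0.51  0.15  1.75 -0.1   0.88  1.01]
  shift mm now-axes [ 1.4 -0.9  4.5] turn [ 0.0029  0.0036 -0.0002] | after-turn axes [ 1.4 -0.9  4.5]
```

Request:
play_rows:
  increments:
    - [0,0,-10,0,0,0,140]
    - [0,0,-20,0,0,0,140]
    - [0,0,-30,0,0,0,140]
    - [0,0,-40,0,0,0,140]
    - [0,0,-40,0,0,0,140]

```text
clock: 20.05
tcp_pos: [0.5413, 0.3261, 0.276]
orientation: [-0.0, -3.135, 0.008]
contact_force: [1.0, 0.8, 0.0]
grip_width: 0.0385
```

Request:
play_rows:
  increments:
    - [0,20,-30,0,0,0,140]
    - [0,40,-20,0,0,0,140]
    - [0,40,0,0,0,0,140]
    - [0,40,0,0,0,0,140]
    - [0,40,0,0,0,0,140]

```text
clock: 20.55
tcp_pos: [0.5492, 0.5043, 0.3441]
orientation: [0.023, 3.131, 0.008]
contact_force: [1.3, 0.2, 0.4]
grip_width: 0.0386
```

Request:
play_rows:
  increments:
    - [20,40,0,0,0,0,140]
    - [20,30,0,0,0,0,140]
    - [0,0,0,0,0,0,140]
    - [0,0,0,0,0,0,140]
    - [0,0,0,0,0,0,140]

```text
clock: 21.05
tcp_pos: [0.5055, 0.5837, 0.3448]
orientation: [0.012, 3.132, 0.011]
contact_force: [-0.4, -0.4, -0.5]
grip_width: 0.0385
```

Run:
```python
from h import *
from bench import grab_frame
todo([.5435,.3275,.1315],DOWN)
for n in("top","side"):
    f=grab_frame(n); cv2.imwrite(f"pics/{n}13.png",f["color"]); w=cloud(f); hsv=cv2.cvtColor(f["color"],cv2.COLOR_BGR2HSV)
    x,y,z=w[...,0],w[...,1],w[...,2]
    H,S,V=hsv[...,0],hsv[...,1],hsv[...,2]
    for lab,a,b,mm,zr in(("red",.15,.22,S>120,(.17,.19)),("oak",.3,.36,(S>100)&(H<22),(.165,.19)),("white",.225,.295,(S<60),(.17,.19)),("black",-.07,.03,V<60,(.155,.18))):
        m=(x>.46)&(x<.78)&(y>a)&(y<b)&(z>zr[0])&(z<zr[1])&mm; q=w[m]
        if len(q)>5: print(n,lab,len(q),rect(q[:,:2]),"z",np.median(q[:,2]).round(4))
```

```text
t 21.05 pos [0.5055 0.5837 0.3448] w 0.0385 F [-0.4 -0.4 -0.5] j [-1.02  0.58  0.14  1.14 -0.08  1.41  0.68]
  shift mm now-axes [ -38.  -257.5  211.8] turn [ 0.0072  0.0092 -0.0076] | after-turn axes [ -38.  -256.2  213.3]
top red 270 (array([538.1, 187. ]), array([ 16.7, 108.3]), 89.4, [[484.0, 179.0], [592.0, 178.0], [592.0, 195.0], [484.0, 196.0]]) z 0.1772
top oak 318 (array([540.6, 325.6]), array([107.8,  18.3]), 0.4, [[487.0, 334.0], [487.0, 316.0], [595.0, 317.0], [594.0, 335.0]]) z 0.1766
top white 319 (array([540.8, 257.1]), array([ 19.3, 111. ]), 89.2, [[485.0, 248.0], [596.0, 247.0], [596.0, 266.0], [485.0, 268.0]]) z 0.1771
top black 253 (array([681.4, -21.7]), array([ 17.6, 108.8]), 80.5, [[626.0, -21.0], [734.0, -39.0], [736.0, -22.0], [629.0, -4.0]]) z 0.1633
side red 324 (array([535.8, 187.8]), array([ 25.2, 112.3]), 89.6, [[480.0, 176.0], [592.0, 175.0], [592.0, 200.0], [480.0, 201.0]]) z 0.1775
side oak 355 (array([539.4, 327.1]), array([113.6,  26.2]), 0.4, [[483.0, 340.0], [483.0, 314.0], [596.0, 314.0], [596.0, 341.0]]) z 0.176
side white 307 (array([537.8, 258. ]), array([ 29.5, 115.7]), 89.6, [[480.0, 244.0], [596.0, 243.0], [596.0, 272.0], [480.0, 273.0]]) z 0.1773
side black 351 (array([677.5, -22.2]), array([ 25.9, 112.1]), 81.0, [[620.0, -26.0], [731.0, -44.0], [735.0, -18.0], [624.0, -1.0]]) z 0.1631
```

View pics/side13.png

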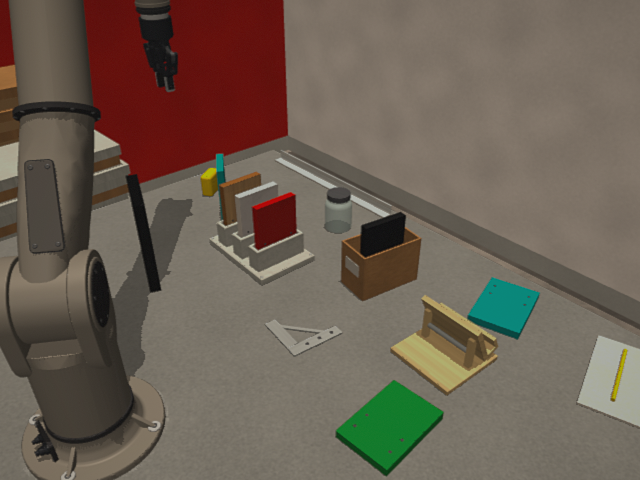

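View pics/top13.png

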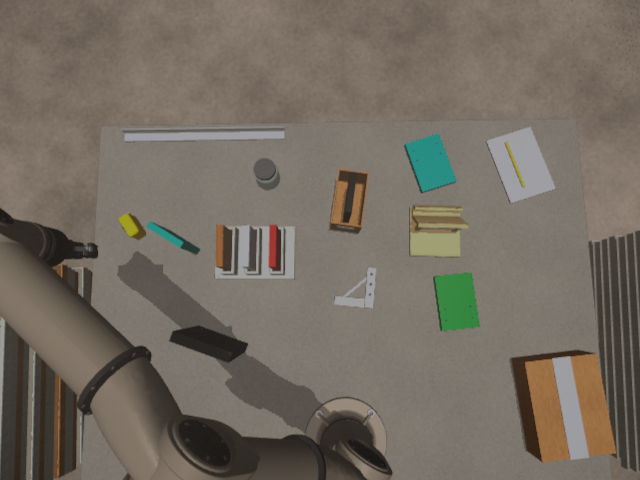

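The oak stands in the left slot, at (223,247) in the top view and (240,195) in the side view. Black stands in the box at (383,232), and the rest is unmoved. I hand in.

```bash
python3 -c "
from bench import r
print(r.hand_in())"
```

```text
the job is handed in; nothing more can be done
None
```

I moved the black sample from the slot on the +y side of the stand into the returns box. I then drew the oak out along its slope and stood it upright in the slot the black one left. The job was handed in at about 21 s; the hand-in itself gives no verdict.

Last checks, made after the arm had withdrawn:

| Check | Reading |
|---|---|
| Oak height | Top edge 176–177 mm (178 mm is fully down); 14 N of floor contact felt just before release |
| Oak position | (540, 326) mm against a measured slot centre of about (539–541, 327) mm |
| Oak direction | Top edge reads 0.4° off the slot's direction |
| Black | Top edge at 163 mm, which fits its standing on the box floor; (679, −22) mm against a measured box centre of (678, −23) mm, so within about 3 mm of the middle |
| Red | Within about 1 mm of its first reading |
| White | In its slot, within about 2–3 mm of its first side-view reading |
| Jar and bracket | Look unmoved in the pictures; not measured |

The two cameras disagreed by 2–4 mm in x, so I compared board and slot within each view. No check failed.

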